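# Tip the brass beads out of the bead carousel

### The job

Dispense the two brass beads from the bead carousel into the steel catch pan: take away the charcoal block that lies in front of the spout and put it down flat on the table well clear of it, stand the pan on the table right under the end of the spout, turn the wheel so that the brass bay faces the spout, and tip the carousel forward by its lifting bar until both beads have run out. Then lower the carousel level again, with the brass beads in the pan still under the spout and all other beads still in the wheel, and leave the matchbox, loupe, brush and pliers where they are.

Things in the scene. Friction and masses are not known exactly. Their poses are not given: they have to be found in the camera images.
- stand: steel stand of the bead carousel, fixed to the table. Origin on the table (z=0) under the wheel's axis; its +x axis points from the spout to the lifting bar, z up. Foot plate from x -55 to +95 mm, 130 mm wide; two posts at x -75, y +-52 mm, 76 mm tall. All parts lie inside x -128..+130, |y| < 85 mm when level.
- cradle (a joint): tip angle (rad) of the blue cradle that carries wheel and spout: 0 level on its rest, up to 0.70; grows as the lifting bar is raised, which lowers the spout. Hinge along the stand's y axis at stand x -75 mm, z 70 mm. Falls back to level if let go; lifting takes about 3 N at the bar. Beads of the bay at the spout run out from about 0.4 rad, all within 1 s at 0.6.
- wheel (a joint): angle of the white wheel (rad), turns without end, positive anticlockwise from above; starts within 0.06 of 0, where the middle of its one empty bay is at the spout. Five bays of 72 degrees; the other four hold two beads of one colour each, in any order; level floors whose rims rise outwards keep the beads in if turned gently (under 2 rad/s). Friction (0.03 N m) holds it where left.
- lift_bar (a point): middle of the round black lifting bar at the back of the cradle, 10 mm thick, 68 mm long along the stand's y axis, 200 mm behind the hinge and 38 mm above it when level (108 mm above the table); free space above and between its end arms.
- spout_mouth (a point): where the shroud round the wheel opens into the steel spout, on the cradle: 79 mm from the wheel's axis, 94 mm above the table. The spout narrows from 51 to 40 mm, reaches 49 mm further out and has a closed front with a hole in the floor behind it; level, it occupies heights 76 to 114 mm, so the pan must slide in from the front, its handle pointing away.
- wheel_hub (a point): top centre of the grey hub (radius 20 mm) of the wheel, 119 mm above the table. Round it, on the dividers between the bays, stand five black finger pegs (at wheel angle 0: 36 degrees to either side of the spout, then every 72): upright, 10 mm thick, 55 mm from the axis, tops 142 mm above the table, 30 mm clear above dividers and shroud. Pinch a peg from above and carry it round to turn the wheel.
- drop_spot (a point): point on the table (z=0), 113 mm from the stand's origin along its -x axis, onto which the beads fall from the tipped spout.
- pan: small round steel catch pan, 68 mm across, 28 mm tall, wall 3 mm, floor 4 mm, with a straight black handle along its -x axis. Origin at the centre of its underside, z up. The handle is 12 mm wide, from x -32 to -110 mm, heights 14 to 28 mm. About 0.12 kg.
- pan_grip (a point): point on the pan handle's middle line 85 mm from the pan's centre, 21 mm above the pan's underside, a good place to grasp across the 12 mm.
- charcoal_block: black charcoal block, 52 x 77 x 26 mm (own x, y, z), origin at the centre of its underside; lies on the table in front of the spout, in the pan's way. About 0.1 kg. Beyond world x = 0.72 (y -0.28 to 0.25) begins a 10 mm slab with jars and bowls up to 0.2 m tall: stay clear with the gripper.
- matchbox: red matchbox, 36 x 55 x 15 mm, loose bystander, origin at the centre of its underside.
- loupe: grey round loupe, 25 mm across, 16 mm tall, loose bystander, origin under its centre.
- torch: blue hand torch, fixed bystander at the front left, 190 mm tall; can 52 mm across, centred 38 mm along its own +x from the origin, nozzle along -x to 64 mm.
- flux_brush: thin red brush, 10 x 152 x 10 mm (long along its y), loose bystander at the front edge, origin under its centre.
- pliers: red flat pliers, 48 x 135 x 12 mm (long along their y), loose bystander, origin under their centre.
- findings_tin: red tin, 89 x 121 x 35 mm, fixed bystander at the front right, origin under its centre.
- brass1: brass bead, 14 mm ball, origin at its centre; starts in the brass bay of the wheel, which may be any but the one at the spout.
- brass2: brass bead, 14 mm ball, origin at its centre; starts in the brass bay of the wheel, which may be any but the one at the spout.
- blue1: blue bead, 14 mm ball, origin at its centre; starts in the blue bay of the wheel, which may be any but the one at the spout.
- blue2: blue bead, 14 mm ball, origin at its centre; starts in the blue bay of the wheel, which may be any but the one at the spout.
- red1: red bead, 14 mm ball, origin at its centre; starts in the red bay of the wheel, which may be any but the one at the spout.
- red2: red bead, 14 mm ball, origin at its centre; starts in the red bay of the wheel, which may be any but the one at the spout.
- green1: green bead, 14 mm ball, origin at its centre; starts in the green bay of the wheel, which may be any but the one at the spout.
- green2: green bead, 14 mm ball, origin at its centre; starts in the green bay of the wheel, which may be any but the one at the spout.
Mind the look-alikes: they are no part of the job. Several things have the shape of the charcoal_block; the one meant has the colours described above.

How it is judged:
By the outcome, as a careful person would: the job done as asked, in the order asked, and still so for the second after the job is handed in, with the robot touching nothing.
It also fails if it takes over 72 s, if anything falls off the work surface, if the arm or the gripper's body presses on something with over 40 N, if the wrist force passes 120 N, or if a joint passes its speed limit or range.

### The arm

A 7-joint arm with a two-finger parallel gripper is mounted at the origin on a cart in front of the work surface, level with it; the furniture and walls round the work are solid. World frame = base frame: x ahead of the robot, y to its left, z up, the work surface at z = 0. Lengths are in m, angles in rad, forces in N, time in s.
With the tool pointing down it reaches from about 0.4 to 0.925 m from the base axis. Payload 5.6 kg.
Tool frame: the origin (TCP) lies midway between the tips of the shut fingers; the grasp point (between the pads) lies 19 mm behind it; y points along the fingers, x is the direction in which the jaws open and shut, and the axes are right-handed (so a half turn about y gives the same grasp; the last joint's range is limited). The gripper opens to 85 mm and grips with 20 to 120 N. Pads are 22 mm wide; open, the fingers measure 114 mm over their backs; the gripper's body (76 mm by 85 mm) begins 54 mm behind the grasp point. The pads swing forward as they close: fully open they stand 13 mm farther back than shut.
Start: joints at [-1.189, 0.468, -0.012, 1.603, 0.006, 1.071, -0.056], TCP at [0.268, 0.592, 0.193] pointing down, gripper open.
Joint ranges: [-2.53, 2.53], [-0.31, 2.02], [-1.57, 1.55], [0.28, 2.44], [-1.29, 4.43], [0.15, 1.84], [-2.92, 2.92]. Speed limits (rad/s): [2.57, 2.57, 3.14, 3.14, 3.14, 3.14, 3.14].

### API

Orientations are given as a unit quaternion [w, x, y, z].
In Python, from rig import monitor, viewer, ticket gives the robot as it stands.
- The arm moves only by the tool send_rows, never from a script. Its argument "increments" is a list of rows, each an object with "grip": the finger opening in cm, from 0 to 8.54; "offset": the shift along the world's x, y, z in cm, a list of three; "turn": the turn about the world's z in rad. A call has 1 to 5 rows; each row shifts and turns the commanded pose from where the row before left it; what a row does not reach is not made up. A row lasts 1/12 s, in which the tool goes at most 41.7 mm and 7.16 degrees, less where a joint would pass 70% of its speed; a pose out of reach is approached as far as the arm can. A call is refused whole if a number of a shift passes 4.17 or a number of a turn 0.125, either way. A call with a gripper value outside its range is refused whole. The fingers move at their own pace and stop on an object; "grip_force" is the grip in N (left out, the last holds). Time passes only in rows, so rows that do not move let the fingers close. It gives the time, the measured TCP pose, the force and the opening at its end, in the units of the state.
- monitor.read_state(): the state, without advancing time (a new reading comes with each control period).
- viewer.read_camera(name): name is "scene" or "side" or "wrist"; returns a dict with "image" (480x640x3 uint8, blue, green, red), "fx", "fy", "cx", "cy" (pixels), "k1" (the pictures are not rectified: a ray, as slopes to the right and down, at radius r is drawn at 1 + k1 r^2 times it, then the intrinsics apply), "R" (3x3) and "t" (3): a world point X has camera coordinates R X + t. Camera axes: x right, y down, z forward; pixel columns grow to the right and rows downward; lengths in m; the calibration is good to about 2 mm. A picture is of the moment at which its call begins. There is no depth.
- ticket.close_job(): hands the job in, once; it reports no verdict.
The state is a dict: "t": time; "joints": joint angles; "dq": joint speeds; "joint_torque": joint torques, N m; "tcp_pos": TCP position; "tcp_rot": TCP orientation; "contact_force": force on the tool from outside, world axes, zero at the start; "moment": the same for the moment, N m; "opening": finger opening in m.
Only numpy, scipy, OpenCV 4.12 (cv2) and the standard library are available. Lean on these libraries where they do the work, as an engineer would, in place of code of your own. Each camera call takes 0.05 s, during which the arm holds its last target.

## Working session

There is one attempt and no reset: what is moved stays moved. The work goes in short steps, Python scripts to look and compute and a tool call to move; the robot and the scene stay as the last step left them, time stands still between calls to the robot, and variables do not carry over. Pictures are saved under pics/ and viewed, and the job is handed in when it is done.

Besides the shell and the picture viewer there is one more tool, called after ">>>" by a JSON object that holds its "method" and its "body". send_rows: Moves the arm, as the interface text tells. Its arguments: {"type":"object","properties":{"increments":{"type":"array","items":{"type":"object","properties":{"grip":{"type":"number"},"offset":{"type":"array","items":{"type":"number"}},"turn":{"type":"number"}}}},"grip_force":{"type":"number"}},"required":["increments"]}

```bash
ls; mkdir -p pics; python3 - <<'E'
from rig import monitor, viewer
import cv2
print(monitor.read_state())
for n in ("scene","side","wrist"):
    c=viewer.read_camera(n); cv2.imwrite(f"pics/{n}0.png",c["image"])
    print(n,{k:c[k] for k in c if k!="image"})
E
```

```text
pics
{'t': 0.0, 'joints': array([-1.18898728,  0.46838045, -0.01163315,  1.60364856,  0.0059737 ,
        1.0714158 , -0.05628753]), 'dq': array([ 0.00138897, -0.00065765, -0.0008978 ,  0.00065754, -0.0009605 ,
        0.00147453,  0.00025696]), 'joint_torque': array([-3.80971114e-04, -5.32401574e+01,  2.11844116e-02, -2.51297683e+01,
        1.13657376e-02,  8.16946646e-03,  1.71865061e-06]), 'tcp_pos': array([0.26767191, 0.59161783, 0.19222596]), 'tcp_rot': array([-0.59380119,  0.5945503 ,  0.38282471, -0.38386889]), 'contact_force': array([ 0.07218441, -0.21446856,  0.59574325]), 'moment': array([ 0.03412155, -0.02073902, -0.00480299]), 'opening': 0.08517305054307356}
scene {'fx': 536.082767848162, 'fy': 536.082767848162, 'cx': 322.7074584758982, 'cy': 239.5390025817434, 'k1': -0.16367883796757854, 'R': array([[ 0.55401164, -0.83247835,  0.00713399],
       [-0.53646179, -0.36354025, -0.76160832],
       [ 0.63661593,  0.41811276, -0.64799836]]), 't': array([-0.34308667,  0.34794796,  1.02819467])}
side {'fx': 624.1349193735216, 'fy': 624.1349193735216, 'cx': 322.5808005580761, 'cy': 248.58550907813492, 'k1': -0.0753741282877286, 'R': array([[-0.99912472,  0.04167869, -0.00356054],
       [ 0.0256771 ,  0.54387852, -0.83877103],
       [-0.03302238, -0.8381283 , -0.54447266]]), 't': array([0.54128697, 0.06492176, 1.78520072])}
wrist {'fx': 347.458505780593, 'fy': 347.458505780593, 'cx': 321.5807523204504, 'cy': 235.82236340330243, 'k1': -0.06462641879235911, 'R': array([[ 0.41224213,  0.91107172, -0.0021805 ],
       [ 0.86272109, -0.38959285,  0.32238134],
       [ 0.29286302, -0.13478033, -0.94660737]]), 't': array([-0.64862946, -0.04243442,  0.38080686])}
```

View pics/scene0.png

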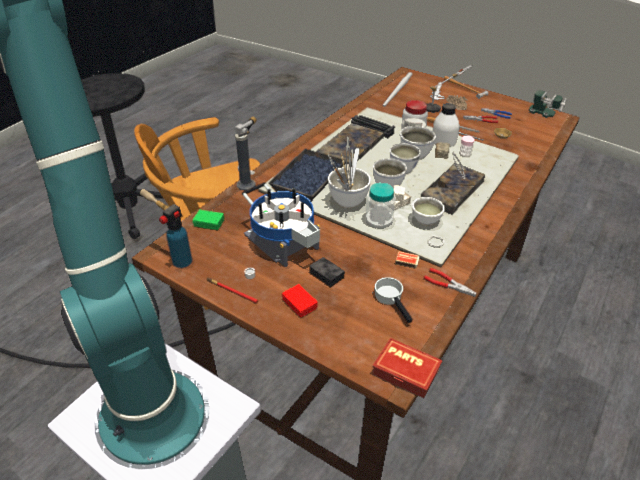

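View pics/side0.png

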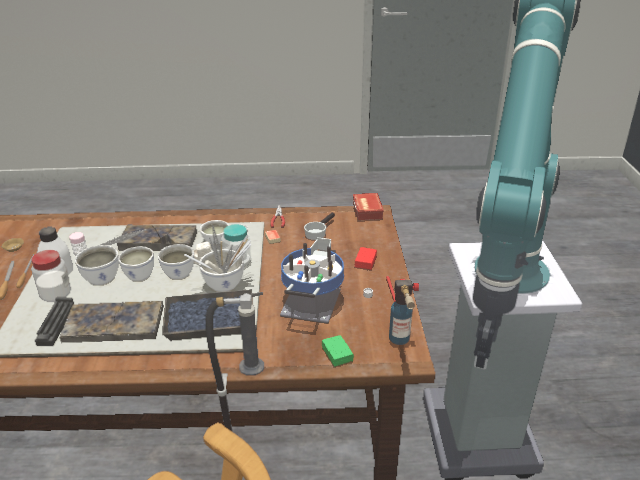

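View pics/wrist0.png

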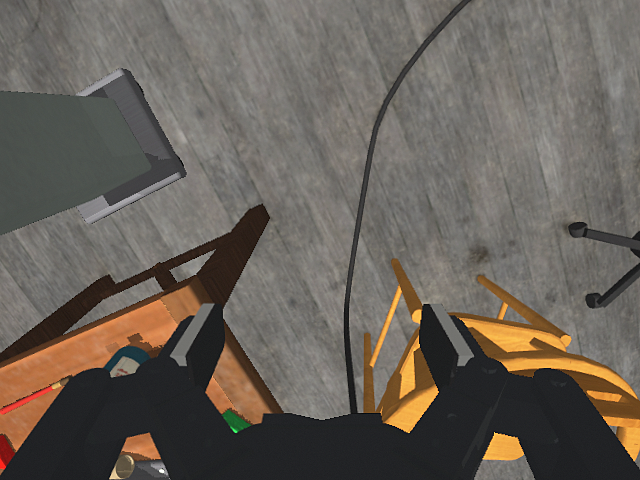

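The scene view shows the carousel near (283,225), the black block at (327,271) and the pan at (390,292) with its handle pointing to (405,315). I'll enlarge crops next.

```bash
cat > h.py <<'E'
import numpy as np, cv2
from rig import monitor, viewer
def K(c): return np.array([[c["fx"],0,c["cx"]],[0,c["fy"],c["cy"]],[0,0,1.]])
def proj(c,P):
    P=np.atleast_2d(np.asarray(P,float)); r,_=cv2.Rodrigues(c["R"])
    return cv2.projectPoints(P,r,c["t"],K(c),np.array([c["k1"],0,0,0.]))[0].reshape(-1,2)
def ray(c,uv):
    uv=np.asarray(uv,float).reshape(-1,1,2)
    n=cv2.undistortPoints(uv,K(c),np.array([c["k1"],0,0,0.])).reshape(-1,2)
    d=np.c_[n,np.ones(len(n))]@c["R"]; o=-c["R"].T@c["t"]; return o,d
def onz(c,uv,z):
    o,d=ray(c,uv); z=np.broadcast_to(z,len(d)); return o+d*((z-o[2])/d[:,2])[:,None]
def get(n,save=None):
    c=viewer.read_camera(n)
    if save: cv2.imwrite(f"pics/{save}.png",c["image"])
    return c
def crop(img,x0,y0,x1,y1,s,name):
    o=cv2.resize(img[y0:y1,x0:x1],None,fx=s,fy=s,interpolation=cv2.INTER_CUBIC); cv2.imwrite(f"pics/{name}.png",o)
E
python3 - <<'E'
from h import *
import pickle
cs={}
for n in ("scene","side"): cs[n]=get(n)
pickle.dump(cs,open("cams0.pkl","wb"))
crop(cs["scene"]["image"],230,180,430,330,4,"s_crop")
crop(cs["side"]["image"],260,200,420,320,5,"d_crop")
E
```

```text
(no output)
```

View pics/s_crop.png

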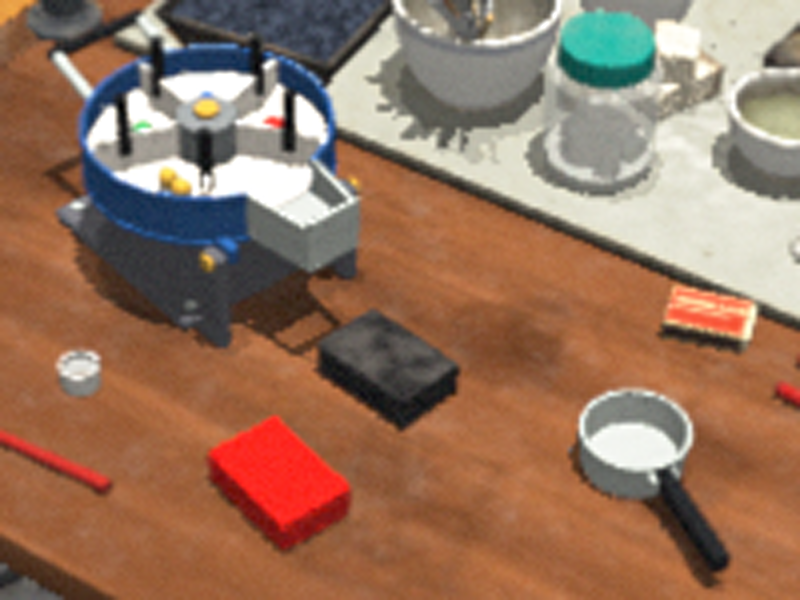

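View pics/d_crop.png

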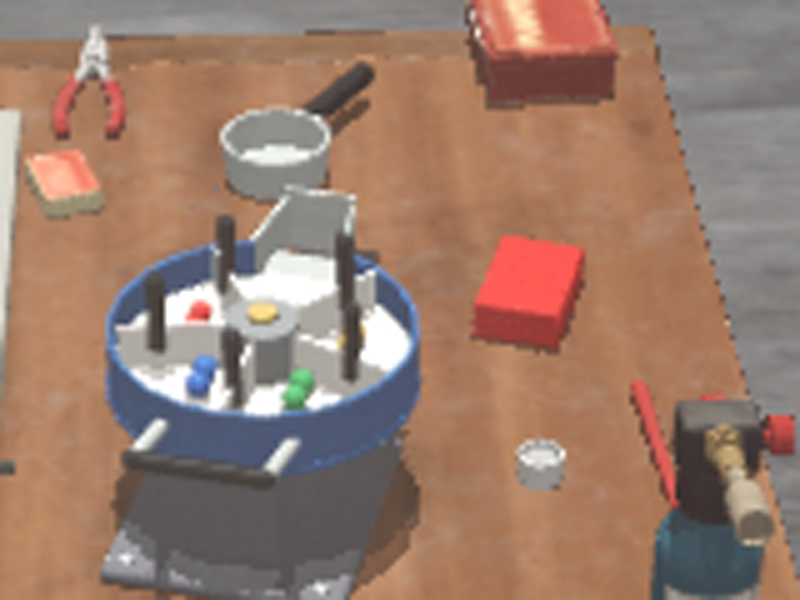

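```bash
cat > fit.py <<'E'
from h import *
import pickle
from scipy.optimize import least_squares
cs=pickle.load(open("cams0.pkl","rb"))
S=lambda p:np.array(p)/4+[230,180]
D=lambda p:np.array(p)/5+[260,200]
for n in cs: print(n,"cam at",-cs[n]["R"].T@cs[n]["t"])
def peg(i,w): a=np.pi+w+np.radians(36+72*i); return [.055*np.cos(a),.055*np.sin(a),.142]
stat=[("scene",S((313,233)),(-.128,-.02,.114),),("scene",S((358,207)),(-.128,.02,.114)),
("side",D((287,188)),(-.128,.02,.114)),("side",D((355,195)),(-.128,-.02,.114)),
("side",D((125,458)),(.125,.034,.108)),("side",D((272,478)),(.125,-.034,.108))]
# guess orientation by triangulating; allow flip by trying yaws
pegS=dict(scene=[S(p) for p in [(123,95),(156,40),(256,40),(289,92),(205,133)]],side=[D(p) for p in [(225,218),(345,230),(155,280),(352,305),(232,330)]])
def T(q,P):
    P=np.atleast_2d(P); c,s=np.cos(q[2]),np.sin(q[2]); return np.c_[P[:,0]*c-P[:,1]*s+q[0],P[:,0]*s+P[:,1]*c+q[1],P[:,2]]
def res(q,flip):
    r=[]
    for cam,uv,P in stat:
        P=np.array(P)
        if flip: P=P*[1,-1,1]
        r.append(proj(cs[cam],T(q,P))[0]-uv)
    pt=T(q,[peg(i,q[3]) for i in range(5)])
    for cam in pegS:
        pp=proj(cs[cam],pt)
        for uv in pegS[cam]:
            d=pp-uv; r.append(d[np.argmin((d**2).sum(1))])
    return np.array(r).ravel()
x0=onz(cs["scene"],[S((207,108))],.119)[0]
best=None
for yaw in np.arange(-3,3.2,.4):
    for fl in (0,1):
        o=least_squares(res,[x0[0],x0[1],yaw,0],args=(fl,),loss="soft_l1",x_scale=[.01,.01,.1,.1])
        if best is None or o.cost<best[0]: best=(o.cost,o.x,fl)
print(best); print(np.round(res(best[1],best[2]).reshape(-1,2),1).tolist())
q=best[1]; np.save("stand.npy",q)
for nm,P in dict(bar=(.125,0,.108),drop=(-.113,0,0),spout_end=(-.128,0,.1)).items(): print(nm,T(q,P))
def chk(nm,uvs,cam,z):
    print(nm,np.round(onz(cs[cam],uvs,z),4)[:,:2].tolist())
chk("pan c",[S((635,437))],"scene",.028); chk("pan c",[D((276,140))],"side",.028)
chk("pan he",[S((725,557))],"scene",.021); chk("pan he",[D((368,70))],"side",.021)
chk("block",[S(p) for p in [(374,312),(458,370),(403,412),(320,350)]],"scene",.026)
chk("matchbox",[S((710,312))],"scene",.015);chk("matchbox",[D((62,172))],"side",.015)
chk("loupe",[S((80,360))],"scene",.016);chk("redblk",[S(p) for p in [(276,418),(350,490),(288,528),(210,462)]],"scene",.026)
chk("plier",[(427,268),(475,293)],"scene",.01)
chk("brush",[(210,281),(257,300)],"scene",.008)
chk("tin",[(391,344),(439,361),(373,373),(424,389)],"scene",.03)
chk("torch",[(180,262)],"scene",0.0); chk("green",[(208,217)],"scene",.026)
chk("brass",[S((168,176)),S((181,187))],"scene",.09)
chk("slab edge",[(388,236),(438,257),(262,182)],"scene",.01)
chk("table edge",[(137,262),(404,416)],"scene",0)
E
python3 fit.py
```

```text
scene cam at [-0.27783032 -0.58902045  0.9337161 ]
side cam at [0.59809776 1.43835756 1.02837475]
(np.float64(12.261211331179828), array([0.57139955, 0.09484774, 1.28708489, 3.75255753]), 1)
[[-1.3, -2.0], [0.3, -2.3], [-0.2, -1.5], [0.3, -1.1], [1.4, -1.3], [-1.3, -1.4], [-0.9, 0.0], [-0.5, -0.7], [-0.3, -1.4], [-0.2, -0.4], [-0.4, -0.8], [0.2, -1.0], [-0.1, -0.1], [0.1, -2.0], [0.1, -1.3], [0.1, -1.0]]
bar [[0.60638963 0.21485064 0.108     ]]
drop [[ 0.53976852 -0.01363487  0.        ]]
spout_end [[ 0.53556971 -0.02803522  0.1       ]]
pan c [[0.5486, -0.2342]]
pan c [[0.5554, -0.2198]]
pan he [[0.4999, -0.3192]]
pan he [[0.4927, -0.3164]]
block [[0.5555, -0.0446], [0.5405, -0.1161], [0.4914, -0.108], [0.5079, -0.0363]]
matchbox [[0.6857, -0.2161]]
matchbox [[0.6883, -0.2094]]
loupe [[0.4255, 0.0879]]
redblk [[0.4448, -0.0481], [0.4211, -0.1172], [0.3773, -0.1046], [0.3937, -0.0373]]
plier [[0.6851, -0.2723], [0.6702, -0.4087]]
brush [[0.3455, 0.1504], [0.3614, 0.0147]]
tin [[0.4053, -0.3173], [0.4206, -0.4233], [0.3188, -0.3225], [0.3408, -0.4274]]
torch [[0.358, 0.2692]]
green [[0.5161, 0.3125]]
brass [[0.5297, 0.0944], [0.5256, 0.0809]]
slab edge [[0.7404, -0.1303], [0.7389, -0.2785], [0.7513, 0.3106]]
table edge [[0.2931, 0.3638], [0.2823, -0.4169]]
```

```bash
cat >> h.py <<'E'
from scipy.spatial.transform import Rotation as Ro
def st():
    s=monitor.read_state(); q=s["tcp_rot"]; R=Ro.from_quat([q[1],q[2],q[3],q[0]]).as_matrix()
    s["jaw"]=np.arctan2(R[1,0],R[0,0]); s["app"]=R[:,1]; return s
E
python3 -c "
from h import *
s=st();print(s['t'],s['tcp_pos'],s['jaw'],s['app'],s['contact_force'])"
```

```text
0.25 [0.26782432 0.59194406 0.19272773] 1.145929983073794 [-2.76057240e-04 -7.90717851e-04 -9.99999649e-01] [ 1.10881627 -0.67842298 -0.11238148]
```

>>> {"method": "send_rows", "body": {"increments": [{"offset": [0,0,4],"turn": 0,"grip": 8.5},{"offset": [0.7,-2.5,3.2],"turn": 0,"grip": 8.5},{"offset": [1.4,-3.8,0],"turn": 0,"grip": 8.5},{"offset": [1.4,-3.8,0],"turn": 0,"grip": 8.5},{"offset": [1.4,-3.8,0],"turn": 0,"grip": 8.5}], "grip_force": 40}}

```text
t: 0.67
tcp_pos: [0.3173, 0.4519, 0.2657]
tcp_rot: [0.594, -0.594, -0.384, 0.383]
contact_force: [2.2, -0.8, 0.7]
opening: 0.0851
```

>>> {"method": "send_rows", "body": {"increments": [{"offset": [1.5,-3.8,0],"turn": -0.1,"grip": 8.5},{"offset": [1.5,-3.8,0],"turn": -0.1,"grip": 8.5},{"offset": [1.5,-3.8,0],"turn": -0.1,"grip": 8.5},{"offset": [1.5,-3.8,0],"turn": -0.1,"grip": 8.5},{"offset": [1.5,-3.8,0],"turn": -0.1,"grip": 8.5}]}}

```text
t: 1.08
tcp_pos: [0.3922, 0.2612, 0.2654]
tcp_rot: [0.671, -0.671, -0.223, 0.223]
contact_force: [-0.2, 0.6, 0.6]
opening: 0.0849
```

>>> {"method": "send_rows", "body": {"increments": [{"offset": [1.5,-3.8,0],"turn": -0.1,"grip": 8.5},{"offset": [1.5,-3.8,0],"turn": -0.1,"grip": 8.5},{"offset": [1.5,-3.8,0],"turn": -0.1,"grip": 8.5},{"offset": [1.5,-3.8,0],"turn": -0.1,"grip": 8.5},{"offset": [1.5,-3.8,0],"turn": -0.1,"grip": 8.5}]}}

```text
t: 1.5
tcp_pos: [0.4672, 0.0713, 0.2655]
tcp_rot: [0.706, -0.705, -0.05, 0.05]
contact_force: [1.5, 0.9, -0.1]
opening: 0.085
```

>>> {"method": "send_rows", "body": {"increments": [{"offset": [1.2,-3.2,0],"turn": -0.1,"grip": 8.5},{"offset": [1.2,-3.2,0],"turn": -0.1,"grip": 8.5},{"offset": [1.2,-3.2,0],"turn": -0.1,"grip": 8.5},{"offset": [1.2,-3.2,0],"turn": -0.07,"grip": 8.5},{"offset": [0,0,0],"turn": 0,"grip": 8.5}]}}

```text
t: 1.92
tcp_pos: [0.5161, -0.0622, 0.2657]
tcp_rot: [-0.701, 0.703, -0.082, 0.084]
contact_force: [-0.5, -0.5, -0.1]
opening: 0.0853
```

```bash
python3 -c "
from h import *
import pickle
c=get('wrist','w1');pickle.dump(c,open('w1.pkl','wb'))
s=st();print(s['t'],s['tcp_pos'],s['jaw'],s['app'],s['contact_force'])"
```

```text
1.9667 [ 0.5152722  -0.05866124  0.26529474] -0.2309458161864898 [ 4.28267472e-04 -1.69295535e-03 -9.99998475e-01] [0.13847758 1.18259959 0.0102646 ]
```

View pics/w1.png

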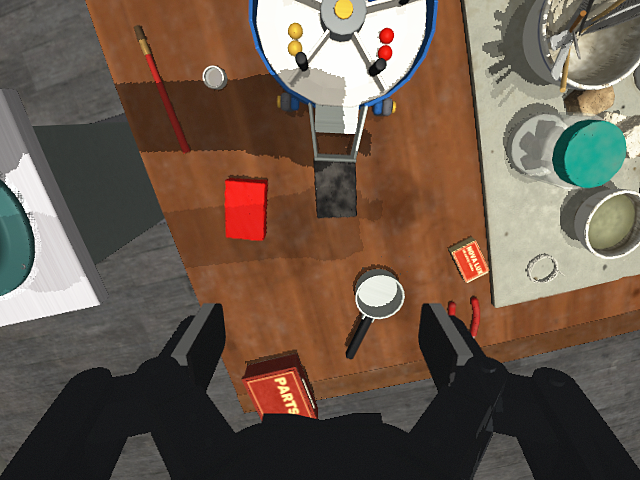

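Very clear: brass beads at (295,38), block around (336,188), pan at (380,294) with its handle end at (350,354). I'll enlarge to measure.

```bash
python3 -c "
from h import *
im=cv2.imread('pics/w1.png')
crop(im,230,0,440,157,3.8,'w1a'); crop(im,300,140,500,290,4,'w1b'); crop(im,320,240,480,360,5,'w1c')"
```

```text
(no output)
```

View pics/w1a.png

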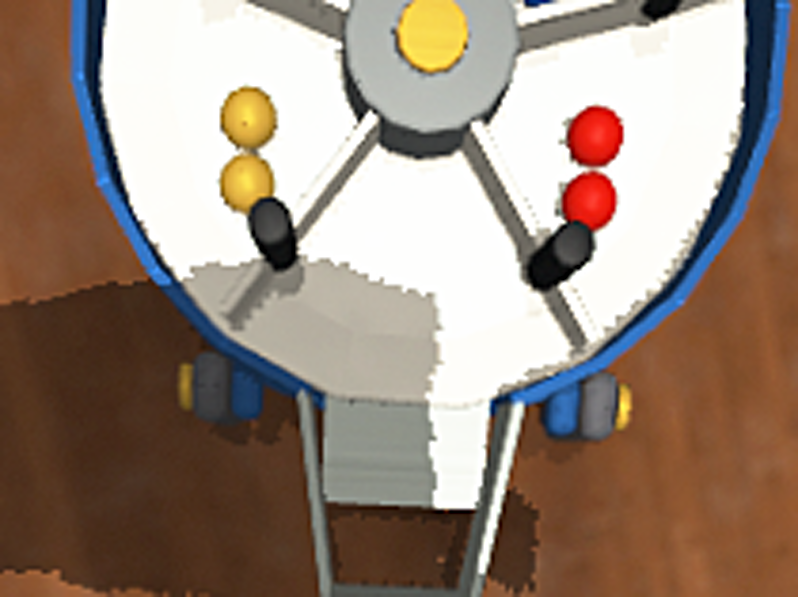

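View pics/w1b.png

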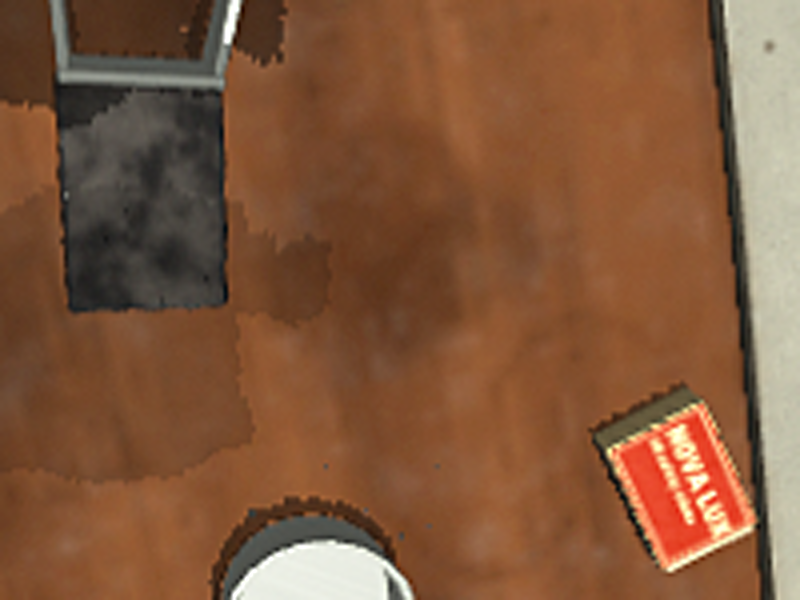

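View pics/w1c.png

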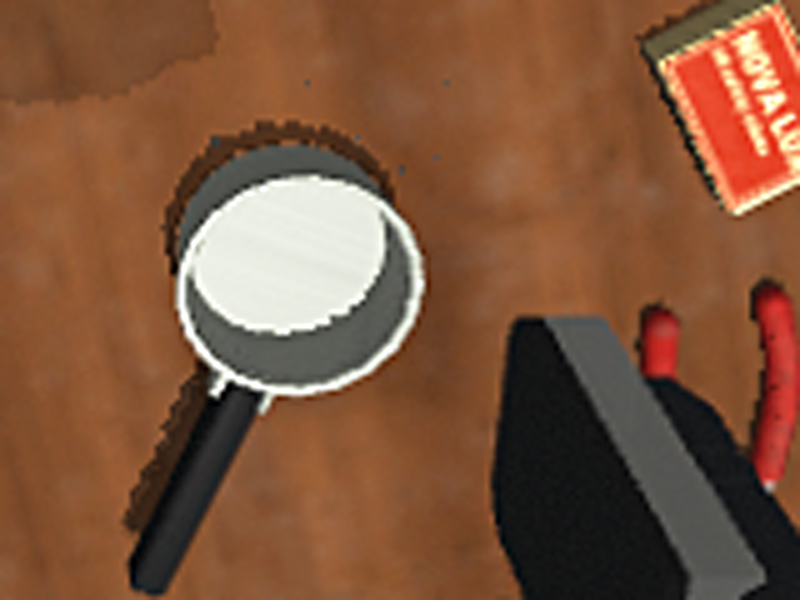

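```bash
python3 - <<'E'
from h import *
import pickle
from fit import T
c=pickle.load(open('w1.pkl','rb')); q=np.load('stand.npy')
A=lambda p:np.array(p)/3.8+[230,0]
B=lambda p:np.array(p)/4+[300,140]
C=lambda p:np.array(p)/5+[320,240]
p=lambda n,uv,z:print(n,np.round(onz(c,uv,z),4)[:,:2].tolist())
p("block LL,LR,lu,ru",[B(x) for x in [(70,310),(227,301),(57,110),(224,95)]],.026)
p("pan c,hend,hstart",[C(x) for x in [(301,285),(150,582),(237,392)]],.028)
p("pan rim l,r,t,b",[C(x) for x in [(178,285),(424,285),(310,175),(290,395)]],.028)
h=onz(c,[A((185,388)),A((625,405))],.07)[:,:2]; print("hinge",h,h.mean(0),"pred",T(q,(-.075,0,.07)))
d=h[1]-h[0]; print("yaw",np.arctan2(d[1],d[0])+np.pi/2)
p("cap",[A((432,33))],.123); p("spout front",[B((62,80)),B((221,82))],.114); print(T(q,[(-.128,-.02,.114),(-.128,.02,.114)]))
pk=onz(c,[A((268,212)),A((577,242))],.142)[:,:2]; print("pegs",pk)
def peg(i,w): a=np.pi+w+np.radians(36+72*i); return [.055*np.cos(a),.055*np.sin(a),.142]
print(T(q,[peg(0,-.017),peg(-1,-.017)]))
pk-=q[:2]; print(np.degrees(np.arctan2(pk[:,1],pk[:,0])-q[2])%360, np.hypot(*pk.T))
E
```

```text
scene cam at [-0.27783032 -0.58902045  0.9337161 ]
side cam at [0.59809776 1.43835756 1.02837475]
(np.float64(12.261211331179828), array([0.57139955, 0.09484774, 1.28708489, 3.75255753]), 1)
[[-1.3, -2.0], [0.3, -2.3], [-0.2, -1.5], [0.3, -1.1], [1.4, -1.3], [-1.3, -1.4], [-0.9, 0.0], [-0.5, -0.7], [-0.3, -1.4], [-0.2, -0.4], [-0.4, -0.8], [0.2, -1.0], [-0.1, -0.1], [0.1, -2.0], [0.1, -1.3], [0.1, -1.0]]
bar [[0.60638963 0.21485064 0.108     ]]
drop [[ 0.53976852 -0.01363487  0.        ]]
spout_end [[ 0.53556971 -0.02803522  0.1       ]]
pan c [[0.5486, -0.2342]]
pan c [[0.5554, -0.2198]]
pan he [[0.4999, -0.3192]]
pan he [[0.4927, -0.3164]]
block [[0.5555, -0.0446], [0.5405, -0.1161], [0.4914, -0.108], [0.5079, -0.0363]]
matchbox [[0.6857, -0.2161]]
matchbox [[0.6883, -0.2094]]
loupe [[0.4255, 0.0879]]
redblk [[0.4448, -0.0481], [0.4211, -0.1172], [0.3773, -0.1046], [0.3937, -0.0373]]
plier [[0.6851, -0.2723], [0.6702, -0.4087]]
brush [[0.3455, 0.1504], [0.3614, 0.0147]]
tin [[0.4053, -0.3173], [0.4206, -0.4233], [0.3188, -0.3225], [0.3408, -0.4274]]
torch [[0.358, 0.2692]]
green [[
[... 213 characters left out ...]
 [0.5519, -0.1061], [0.5143, -0.0359], [0.564, -0.0432]]
pan c,hend,hstart [[0.5597, -0.226], [0.4995, -0.3124], [0.5363, -0.255]]
pan rim l,r,t,b [[0.5271, -0.218], [0.5924, -0.2341], [0.5679, -0.194], [0.5506, -0.2595]]
hinge [[0.49729459 0.04302224]
 [0.61154326 0.01129948]] [0.55441893 0.02716086] pred [[0.55040551 0.02284601 0.07      ]]
yaw 1.2999550002142677
cap [[0.5741, 0.0981]]
spout front [[0.5216, -0.0179], [0.558, -0.0271]]
[[ 0.55477017 -0.03363363  0.114     ]
 [ 0.51636925 -0.02243681  0.114     ]]
pegs [[0.53093539 0.06825135]
 [0.59298331 0.0475339 ]]
[[0.58909736 0.04277292 0.142     ]
 [0.52734237 0.06192412 0.142     ]]
[139.57169233 220.77711352] [0.04842228 0.05200441]
```

```bash
sed -i '1,/^def T/!b' fit.py; sed -i 's/^x0=/if __name__!="__main__": raise SystemExit\nx0=/' fit.py; cat > g.py <<'E'
from h import *
def T(q,P):
    P=np.atleast_2d(P); c,s=np.cos(q[2]),np.sin(q[2]); return np.c_[P[:,0]*c-P[:,1]*s+q[0],P[:,0]*s+P[:,1]*c+q[1],P[:,2]]
def peg(i,w): a=np.pi+w+np.radians(36+72*i); return [.055*np.cos(a),.055*np.sin(a),.142]
q=np.load('stand.npy')
E
python3 -c "
from h import *
import pickle
s=st();print(s['t'],s['tcp_pos'],s['jaw'],s['dq'])
c=get('wrist','w2');pickle.dump(c,open('w2.pkl','wb'))
a=pickle.load(open('w1.pkl','rb'));print(-a['R'].T@a['t'],-c['R'].T@c['t'])
s=st();print(s['t'],s['tcp_pos'],s['jaw'])
im=c['image']
crop(im,230,0,430,150,4,'w2a'); crop(im,300,140,460,260,5,'w2b'); crop(im,320,240,480,360,5,'w2c')"
```

```text
1.9667 [ 0.5152722  -0.05866124  0.26529474] -0.2309458161864898 [-0.03974887 -0.01567296 -0.07009438  0.02663689 -0.01579559  0.00955553
 -0.00522646]
[0.5356283  0.01886799 0.44587244] [0.53469546 0.02211321 0.44560479]
2.0167 [ 0.51485394 -0.05608645  0.2650463 ] -0.22673825210719178
```

View pics/w2a.png

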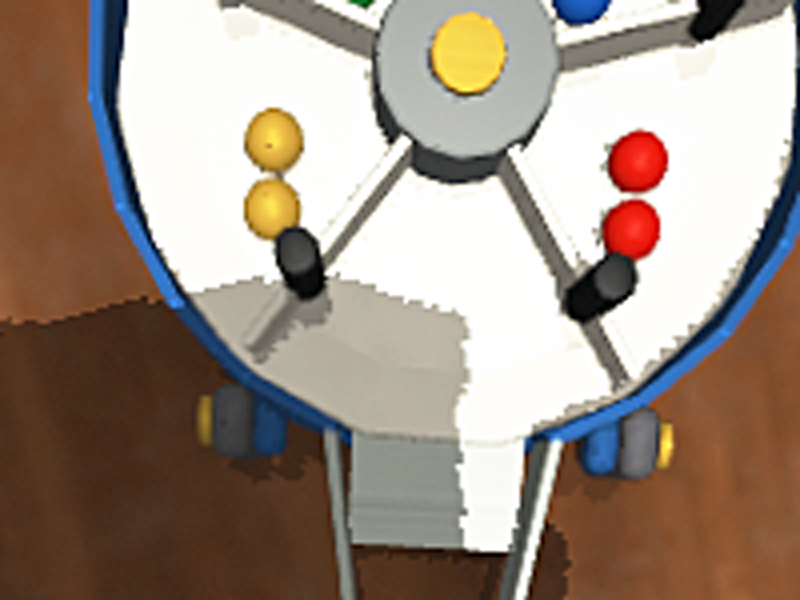

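View pics/w2b.png

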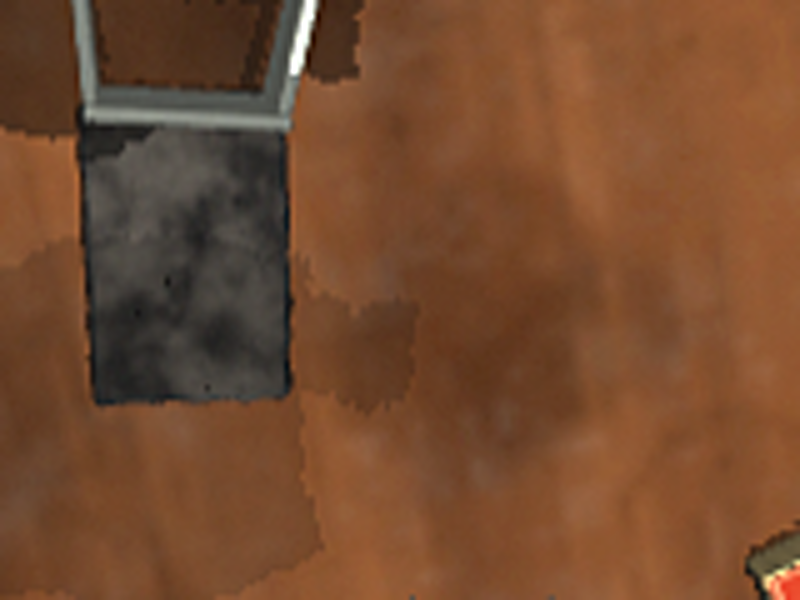

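View pics/w2c.png

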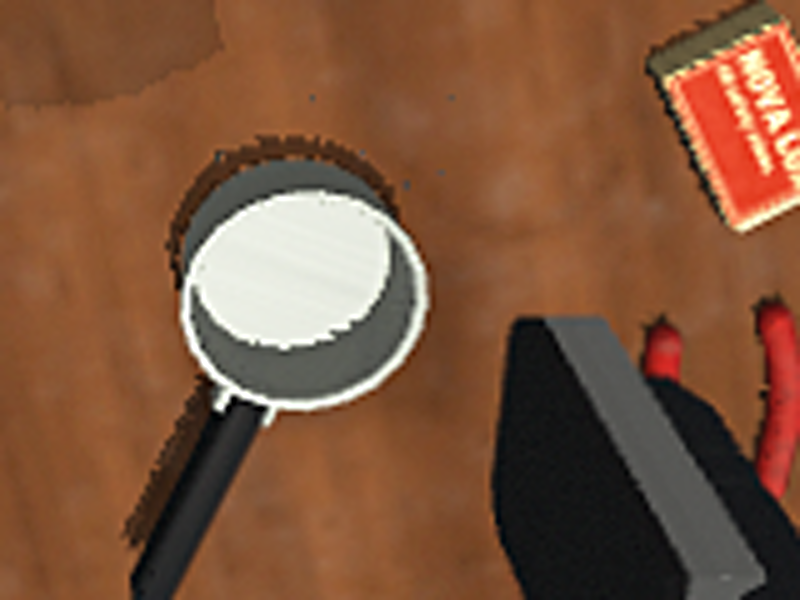

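```bash
cat > m2.py <<'E'
from g import *
import pickle
c=pickle.load(open('w2.pkl','rb'))
A=lambda p:np.array(p)/4+[230,0]
B=lambda p:np.array(p)/5+[300,140]
C=lambda p:np.array(p)/5+[320,240]
p=lambda n,uv,z:print(n,np.round(onz(c,uv,z),4)[:,:2].tolist())
p("block LL,LR,lu,ru",[B(x) for x in [(95,402),(290,393),(82,140),(288,135)]],.026)
p("pan c,hend,hstart",[C(x) for x in [(305,300),(155,590),(240,405)]],.028)
h=onz(c,[A((205,420)),A((667,444))],.07)[:,:2]; print("hinge",h,h.mean(0),"pred",T(q,(-.075,0,.07)))
d=h[1]-h[0]; print("yaw",np.arctan2(d[1],d[0])+np.pi/2)
p("hub",[A((466,66))],.119);p("cap",[A((468,53))],.123); p("spout front",[B((85,118)),B((290,124))],.114); print(T(q,[(-.128,.02,.114),(-.128,-.02,.114)]))
pk=onz(c,[A((298,247)),A((617,272))],.142)[:,:2]; print("pegs",pk)
print(T(q,[peg(-1,-.017),peg(0,-.017)]))
E
python3 m2.py
```

```text
block LL,LR,lu,ru [[0.5033, -0.0974], [0.5516, -0.1063], [0.5154, -0.033], [0.5638, -0.0431]]
pan c,hend,hstart [[0.5596, -0.226], [0.5006, -0.3108], [0.5362, -0.2546]]
hinge [[0.49748202 0.04352223]
 [0.61153184 0.01095655]] [0.55450693 0.02723939] pred [[0.55040551 0.02284601 0.07      ]]
yaw 1.292658652206063
hub [[0.5737, 0.0968]]
cap [[0.5742, 0.0982]]
spout front [[0.521, -0.0175], [0.5585, -0.0275]]
[[ 0.51636925 -0.02243681  0.114     ]
 [ 0.55477017 -0.03363363  0.114     ]]
pegs [[0.5312859  0.06705918]
 [0.59266845 0.04808893]]
[[0.52734237 0.06192412 0.142     ]
 [0.58909736 0.04277292 0.142     ]]
```

>>> {"method": "send_rows", "body": {"increments": [{"offset": [0.8,-1.5,-3],"turn": 0.04,"grip": 8.5},{"offset": [0.8,-1.4,-3.5],"turn": 0,"grip": 8.5},{"offset": [0,0,-3.5],"turn": 0,"grip": 8.5},{"offset": [0,0,-3],"turn": 0,"grip": 8.5},{"offset": [0,0,-1],"turn": 0,"grip": 8.5}]}}

```text
t: 2.43
tcp_pos: [0.5276, -0.0816, 0.121]
tcp_rot: [0.704, -0.704, 0.067, -0.061]
contact_force: [-1.4, 0.9, -0.2]
opening: 0.0851
```

>>> {"method": "send_rows", "body": {"increments": [{"offset": [0,0,0],"turn": 0,"grip": 8.5},{"offset": [0,0,0],"turn": 0,"grip": 8.5},{"offset": [0,0,0],"turn": 0,"grip": 8.5}]}}

```text
t: 2.68
tcp_pos: [0.5325, -0.0833, 0.1271]
tcp_rot: [0.704, -0.704, 0.063, -0.066]
contact_force: [0.4, 0.0, 0.3]
opening: 0.085
```

```bash
python3 -c "
from g import *
import pickle
s=st();print(s['t'],s['tcp_pos'],s['jaw'])
c=get('wrist','w3');pickle.dump(c,open('w3.pkl','wb'))
j=np.array([np.cos(s['jaw']),np.sin(s['jaw']),0])
print(proj(c,[s['tcp_pos'],s['tcp_pos']+j*.0425+[0,0,.013],s['tcp_pos']-j*.0425+[0,0,.013]]))
"
```

```text
2.6833 [ 0.53249357 -0.08331966  0.12712381] -0.18291922464274335
[[320.92530142 270.99253576]
 [400.29213905 280.92037429]
 [241.52363317 281.10596783]]
```

View pics/w3.png

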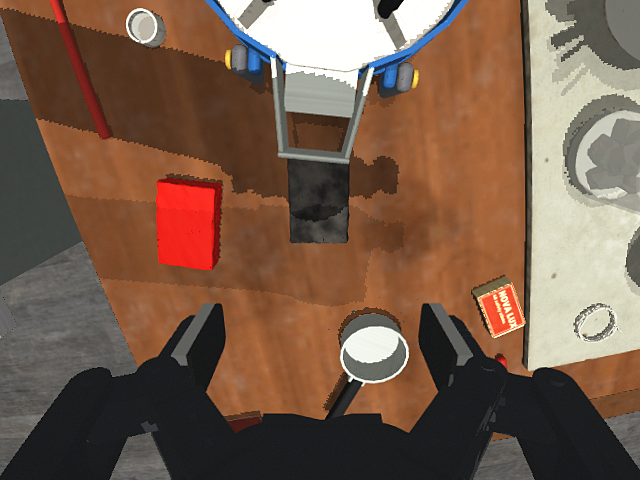

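```bash
python3 -c "
from g import *
import pickle
im=cv2.imread('pics/w3.png'); crop(im,260,130,380,250,5,'w3b')"
```

```text
(no output)
```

View pics/w3b.png

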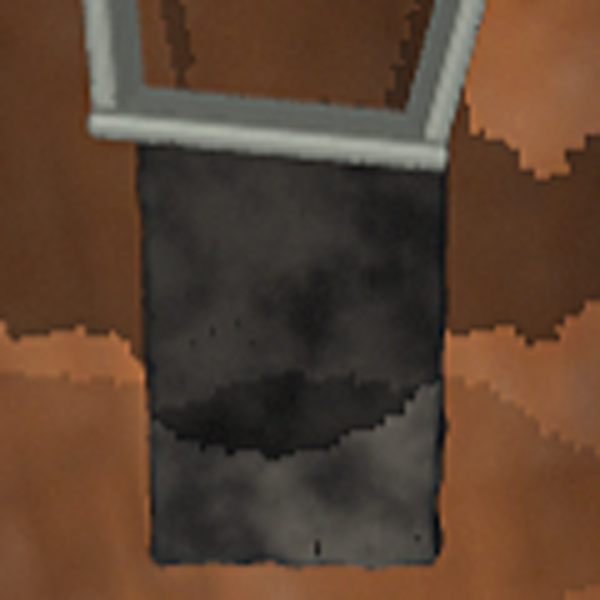

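```bash
python3 -c "
from g import *
import pickle
c=pickle.load(open('w3.pkl','rb'));B=lambda p:np.array(p)/5+[260,130]
P=onz(c,[B(x) for x in [(152,562),(438,562),(143,200),(445,190)]],.026);print(P)
print(onz(c,[B(x) for x in [(90,130),(447,160)]],.114))
print(onz(c,[(235,58),(414,78)],.07))
# along tool frame
"
```

```text
[[ 0.50317782 -0.09749459  0.026     ]
 [ 0.55166181 -0.10651244  0.026     ]
 [ 0.51475074 -0.03652365  0.026     ]
 [ 0.56289741 -0.04382848  0.026     ]]
[[ 0.52085225 -0.01720045  0.114     ]
 [ 0.55880558 -0.02757504  0.114     ]]
[[0.50139387 0.04388486 0.07      ]
 [0.61043049 0.01180047 0.07      ]]
```

>>> {"method": "send_rows", "body": {"increments": [{"offset": [0,0,-3.5],"turn": 0,"grip": 8.5},{"offset": [0,0,-3.5],"turn": 0,"grip": 8.5},{"offset": [0,0,-3],"turn": 0,"grip": 8.5},{"offset": [0,0,-1.8],"turn": 0,"grip": 8.5},{"offset": [0,0,0],"turn": 0,"grip": 8.5}]}}

```text
t: 3.15
tcp_pos: [0.5294, -0.0831, 0.0053]
tcp_rot: [0.704, -0.704, 0.066, -0.063]
contact_force: [-0.5, -0.4, -0.0]
opening: 0.0847
```

>>> {"method": "send_rows", "body": {"increments": [{"offset": [0,0,0],"turn": 0,"grip": 4.5},{"offset": [0,0,0],"turn": 0,"grip": 4.5},{"offset": [0,0,0],"turn": 0,"grip": 4.5},{"offset": [0,0,0],"turn": 0,"grip": 4.5},{"offset": [0,0,0],"turn": 0,"grip": 4.5}]}}

```text
t: 3.57
tcp_pos: [0.5319, -0.0837, 0.0085]
tcp_rot: [0.704, -0.704, 0.064, -0.066]
contact_force: [0.5, -0.1, -0.2]
opening: 0.0452
```

```bash
python3 -c "
from g import *
s=st();print(s['t'],s['tcp_pos'],s['jaw'],s['opening'],s['contact_force'])
c=get('wrist','w4')"
```

```text
3.5667 [ 0.53191484 -0.0836847   0.00846232] -0.18387256680291744 0.04517836440025209 [ 0.4540618  -0.05291384 -0.18328701]
```

View pics/w4.png

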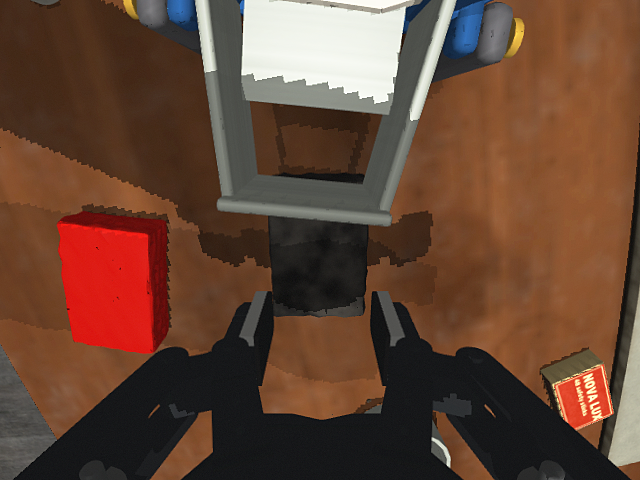

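```bash
python3 -c "
from g import *
s=st()
c=get('wrist'); print(-c['R'].T@c['t'], s['tcp_pos'])
o,d=ray(c,[(272,293),(372,293),(250,330),(394,330)])
for k in (0,2):
  w=np.linalg.norm(d[k]-d[k+1]); L=.0452/w; print(o+d[k]*L,o+d[k+1]*L)
print(onz(c,[(277,316),(364,315)],.026), onz(c,[(277,316),(364,315)],.0))
im=c['image']; crop(im,200,180,440,360,3.3,'w4c')
sc=get('scene'); crop(sc['image'],270,190,400,320,5,'s4'); sd=get('side'); crop(sd['image'],280,180,400,280,6,'d4')
"
```

```text
[ 0.54697505 -0.00242031  0.1886344 ] [ 0.53159728 -0.08367127  0.00814997]
[ 0.51137358 -0.07207806  0.04876856] [ 0.55581093 -0.08034602  0.04881712]
[ 0.51347755 -0.06017951  0.09571416] [ 0.55791476 -0.06844822  0.09576299]
[[ 0.50500775 -0.09749084  0.026     ]
 [ 0.55122744 -0.10548251  0.026     ]] [[ 0.49829853 -0.11268956  0.        ]
 [ 0.55190726 -0.12195883  0.        ]]
```

View pics/w4c.png

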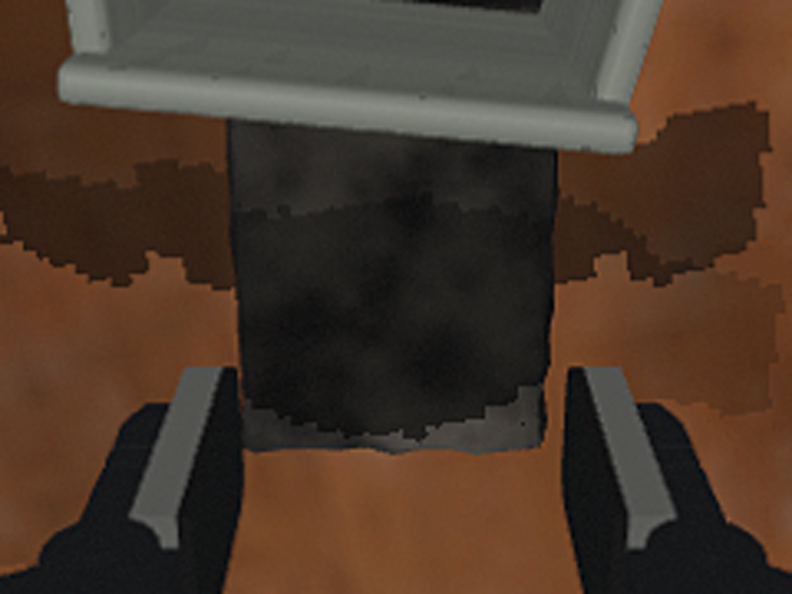

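View pics/s4.png

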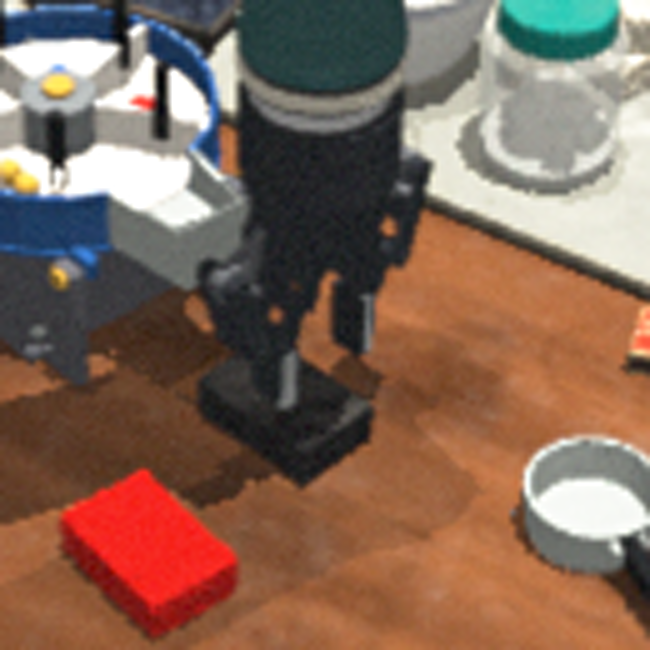

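View pics/d4.png

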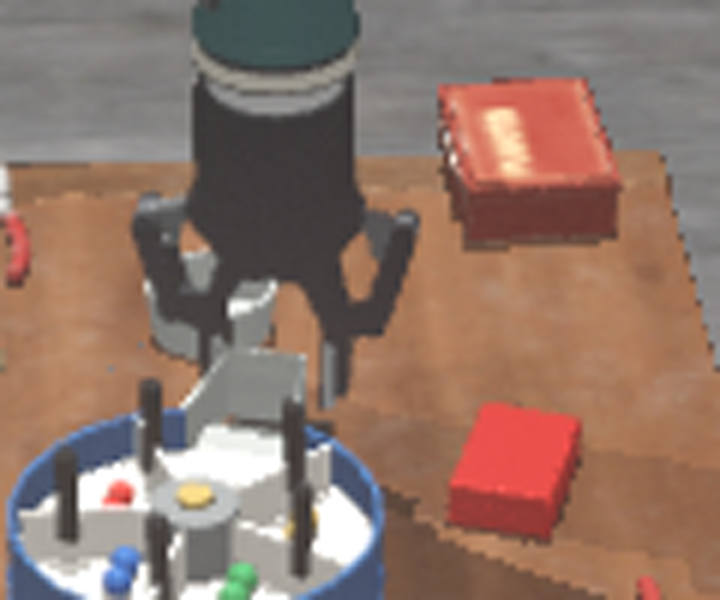

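```bash
python3 -c "
from g import *
s=st();j=np.array([np.cos(s['jaw']),np.sin(s['jaw']),0]);print(s['tcp_pos'])
sc=get('scene');sd=get('side')
for z in (0.008,.022,.035,.05):
  P=[ (s['tcp_pos']+k*j*.0226)*[1,1,0]+[0,0,z] for k in (-1,1)]
  print(z,(proj(sc,P)-[270,190])*5,(proj(sd,P)-[280,180])*6)
"
```

```text
[ 0.53112726 -0.08370125  0.00750942]
0.008 [[274.03396216 446.99726615]
 [336.88276574 401.65883965]] [[315.78280988 468.79454052]
 [224.35546094 461.78020091]]
0.022 [[274.31386717 426.52845813]
 [337.59423643 381.24423626]] [[315.93323349 444.9146334 ]
 [224.12330516 437.94182939]]
0.035 [[274.57718341 407.25573786]
 [338.26250456 362.02985544]] [[316.07370978 422.56037243]
 [223.90616284 415.62710381]]
0.05 [[274.88514882 384.69410294]
 [339.04281232 339.54549508]] [[316.23675568 396.54929085]
 [223.65372008 389.66281864]]
```

>>> {"method": "send_rows", "body": {"increments": [{"offset": [0,0,0],"turn": 0,"grip": 7},{"offset": [0,0,0],"turn": 0,"grip": 7},{"offset": [0,0,0],"turn": 0,"grip": 7},{"offset": [0,0,-0.8],"turn": 0,"grip": 7},{"offset": [0,0,0],"turn": 0,"grip": 7}]}}

```text
t: 4.28
tcp_pos: [0.5301, -0.0836, -0.002]
tcp_rot: [-0.704, 0.704, -0.066, 0.064]
contact_force: [-0.8, 0.2, -0.8]
opening: 0.07
```

>>> {"method": "send_rows", "body": {"increments": [{"offset": [0,0,0],"turn": 0,"grip": 4.5},{"offset": [0,0,0],"turn": 0,"grip": 4.5},{"offset": [0,0,0],"turn": 0,"grip": 4.5},{"offset": [0,0,0],"turn": 0,"grip": 4.5}]}}

```text
t: 4.62
tcp_pos: [0.531, -0.0838, -0.0008]
tcp_rot: [-0.704, 0.704, -0.065, 0.065]
contact_force: [0.5, -0.7, 0.3]
opening: 0.045
```

```bash
python3 -c "
from g import *
s=st();print(s['tcp_pos'],s['opening'],s['contact_force'])
sc=get('scene'); crop(sc['image'],270,190,400,320,5,'s5')
sc=get('side'); crop(sc['image'],270,190,390,290,6,'d5')
"
```

```text
[ 0.53099354 -0.08383113 -0.00076743] 0.045031333879020086 [ 0.45436168 -0.70897125  0.26502628]
```

View pics/s5.png

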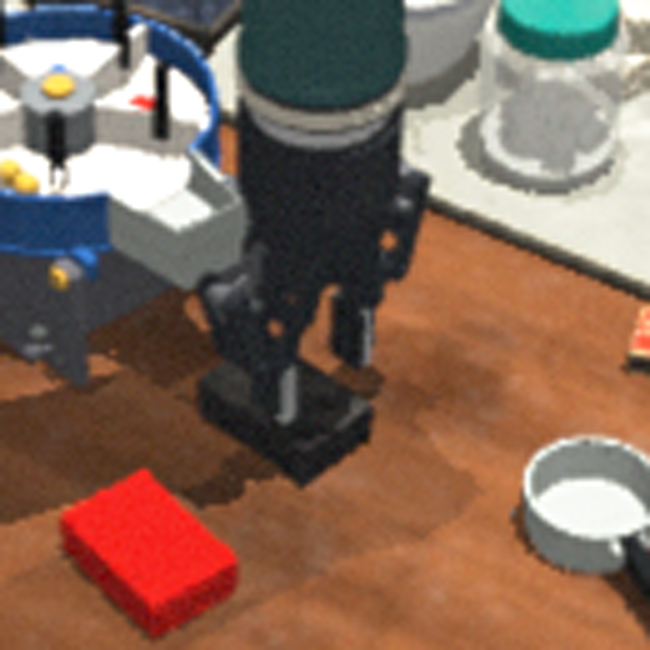

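>>> {"method": "send_rows", "body": {"increments": [{"offset": [0,0,0],"turn": 0,"grip": 7},{"offset": [0,0,0],"turn": 0,"grip": 7},{"offset": [0,0,-0.5],"turn": 0,"grip": 7},{"offset": [0,0,-0.5],"turn": 0,"grip": 7},{"offset": [0,0,0],"turn": 0,"grip": 7}]}}

```text
t: 5.13
tcp_pos: [0.5301, -0.0836, -0.0119]
tcp_rot: [-0.704, 0.704, -0.066, 0.064]
contact_force: [-0.2, 0.8, 0.3]
opening: 0.0699
```

>>> {"method": "send_rows", "body": {"increments": [{"offset": [0,0,0],"turn": 0,"grip": 4.5},{"offset": [0,0,0],"turn": 0,"grip": 4.5},{"offset": [0,0,0],"turn": 0,"grip": 4.5},{"offset": [0,0,0],"turn": 0,"grip": 4.5}]}}

```text
t: 5.47
tcp_pos: [0.531, -0.0838, -0.0107]
tcp_rot: [-0.704, 0.704, -0.065, 0.065]
contact_force: [-0.5, -1.1, 0.2]
opening: 0.0446
```

```bash
python3 -c "
from g import *
s=st();print(s['tcp_pos'],s['opening'],s['contact_force'])
sc=get('scene'); crop(sc['image'],270,190,400,320,5,'s6')
"
```

```text
[ 0.53102603 -0.08382737 -0.01071947] 0.044633310535571305 [-0.47446066 -1.11116144  0.24556898]
```

View pics/s6.png

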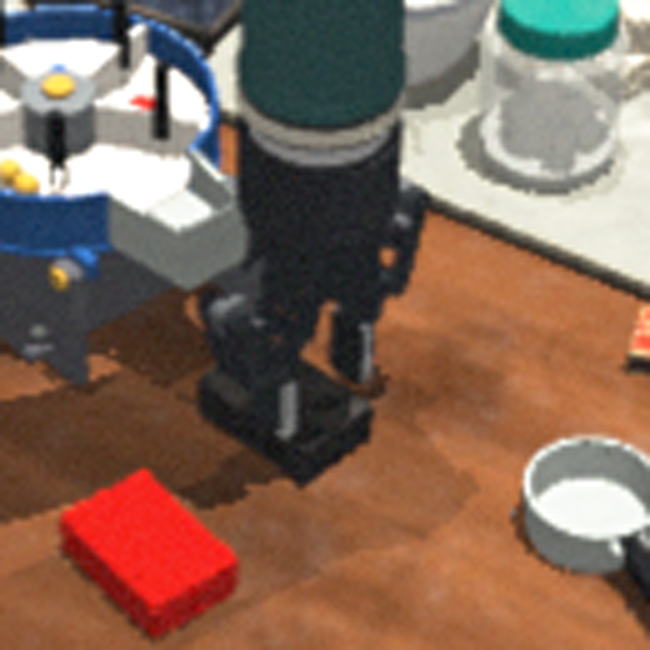

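>>> {"method": "send_rows", "body": {"increments": [{"offset": [0,0,0],"turn": 0,"grip": 7},{"offset": [0,0,0],"turn": 0,"grip": 7},{"offset": [0,0,-0.5],"turn": 0,"grip": 7},{"offset": [0,0,-0.5],"turn": 0,"grip": 7},{"offset": [0,0,0],"turn": 0,"grip": 7}]}}

```text
t: 5.93
tcp_pos: [0.5301, -0.0836, -0.0219]
tcp_rot: [-0.704, 0.704, -0.066, 0.064]
contact_force: [-0.7, -0.6, 0.3]
opening: 0.0698
```

>>> {"method": "send_rows", "body": {"increments": [{"offset": [0,0,0],"turn": 0,"grip": 4.5},{"offset": [0,0,0],"turn": 0,"grip": 4.5},{"offset": [0,0,0],"turn": 0,"grip": 4.5},{"offset": [0,0,0],"turn": 0,"grip": 4.5}]}}

```text
t: 6.27
tcp_pos: [0.531, -0.0839, -0.0207]
tcp_rot: [-0.704, 0.704, -0.065, 0.065]
contact_force: [1.0, -0.4, 0.1]
opening: 0.051
```

```bash
python3 -c "
from g import *
s=st();print(s['tcp_pos'],s['opening'],s['contact_force'])
sc=get('scene'); crop(sc['image'],270,190,400,320,5,'s7')
w=get('wrist','w7')
"
```

```text
[ 0.53101623 -0.08391193 -0.02072296] 0.05095228774550179 [ 0.98560997 -0.3957436   0.07304464]
```

View pics/s7.png

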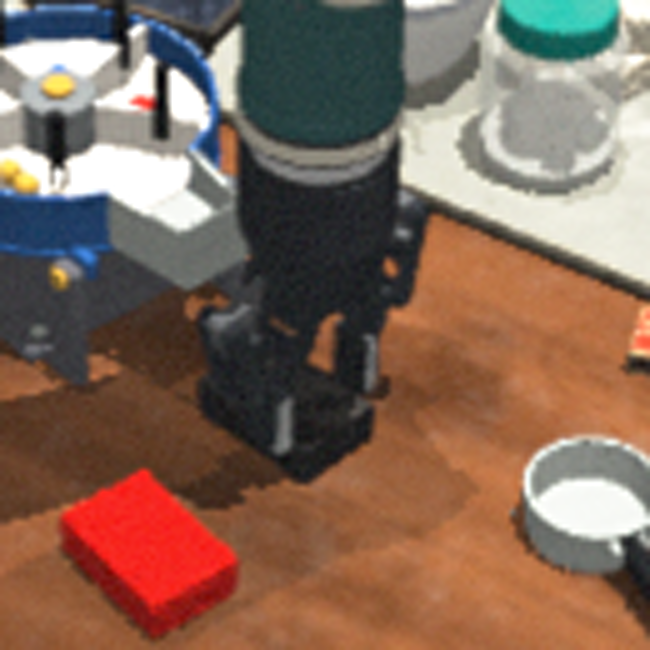

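View pics/w7.png

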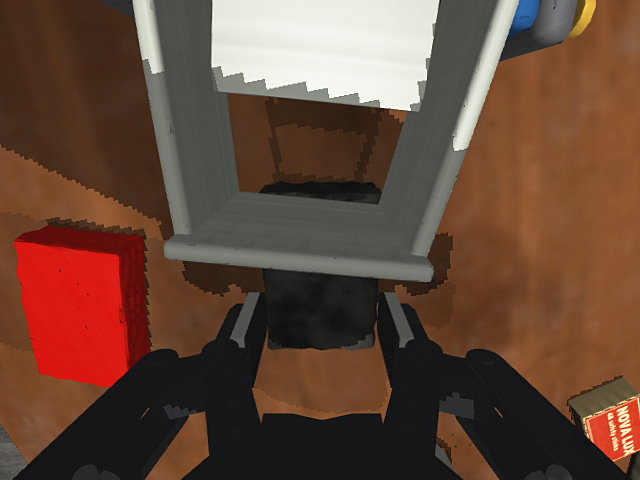

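>>> {"method": "send_rows", "body": {"increments": [{"offset": [0,0,0],"turn": 0,"grip": 6.5},{"offset": [0,0,0],"turn": 0,"grip": 6.5},{"offset": [0,0,-0.7],"turn": 0,"grip": 6.5},{"offset": [0,0,0],"turn": 0,"grip": 6.5}]}}

```text
t: 6.7
tcp_pos: [0.5302, -0.0835, -0.0288]
tcp_rot: [0.704, -0.704, 0.065, -0.064]
contact_force: [-0.2, -0.3, 0.8]
opening: 0.0651
```

>>> {"method": "send_rows", "body": {"increments": [{"offset": [0,0,0],"turn": 0,"grip": 4},{"offset": [0,0,0],"turn": 0,"grip": 4},{"offset": [0,0,0],"turn": 0,"grip": 4},{"offset": [0,0,0],"turn": 0,"grip": 4}], "grip_force": 60}}

```text
t: 7.03
tcp_pos: [0.5309, -0.0839, -0.0278]
tcp_rot: [-0.704, 0.704, -0.065, 0.065]
contact_force: [0.2, 0.7, 0.2]
opening: 0.0511
```

```bash
python3 -c "
from g import *
s=st();print(s['tcp_pos'],s['opening'],s['contact_force'],s['joints'])
sc=get('side'); crop(sc['image'],270,190,390,290,6,'d8')
"
```

```text
[ 0.53094904 -0.08385028 -0.02783281] 0.0510711320652389 [0.17466397 0.65331785 0.23988889] [-0.21217753  0.64074367  0.38787772  2.02378053 -0.4411838   0.55767298
  0.30129202]
```

View pics/d8.png

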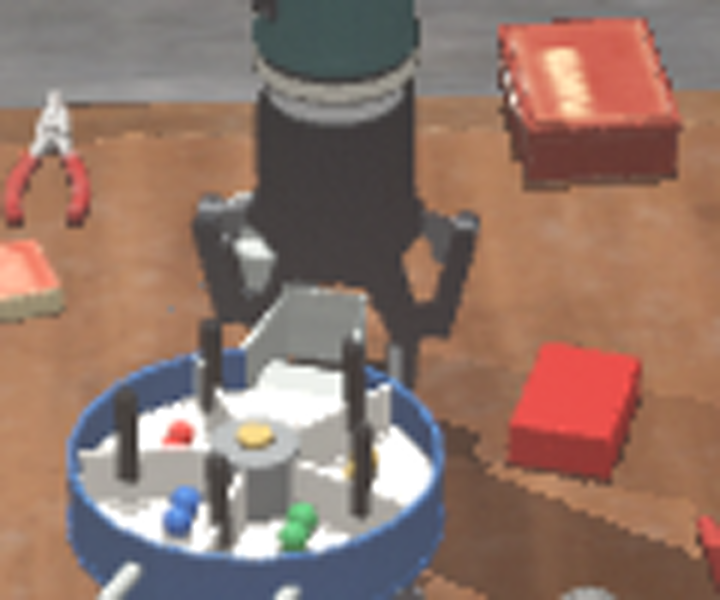

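>>> {"method": "send_rows", "body": {"increments": [{"offset": [0,-1,1.2],"turn": 0,"grip": 4},{"offset": [0,-2.5,1],"turn": 0,"grip": 4},{"offset": [-2,-2.5,1.3],"turn": 0,"grip": 4},{"offset": [-3,-2.5,1],"turn": 0,"grip": 4},{"offset": [-3,-2.5,0],"turn": 0,"grip": 4}]}}

```text
t: 7.5
tcp_pos: [0.4516, -0.1962, 0.0195]
tcp_rot: [-0.704, 0.705, -0.063, 0.066]
contact_force: [0.1, -1.9, -1.5]
opening: 0.051
```

>>> {"method": "send_rows", "body": {"increments": [{"offset": [-2.5,-2,0],"turn": 0,"grip": 4},{"offset": [-2,-1.6,0],"turn": 0,"grip": 4},{"offset": [0,0,0],"turn": 0,"grip": 4},{"offset": [0,0,0],"turn": 0,"grip": 4}]}}

```text
t: 7.83
tcp_pos: [0.4049, -0.2316, 0.0181]
tcp_rot: [-0.704, 0.704, -0.066, 0.067]
contact_force: [-0.1, 0.1, -1.3]
opening: 0.0512
```

```bash
python3 -c "
from g import *
s=st();print(s['t'],s['tcp_pos'],s['opening'],s['contact_force'])
sc=get('scene','s9')
"
```

```text
7.8333 [ 0.40488605 -0.23157771  0.0180615 ] 0.05119897574356423 [-0.11023564  0.11748642 -1.26331119]
```

View pics/s9.png

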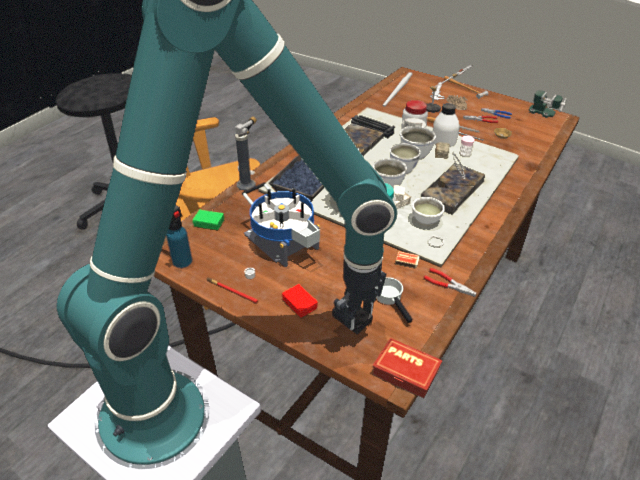

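>>> {"method": "send_rows", "body": {"increments": [{"offset": [0,0,-2],"turn": 0,"grip": 4},{"offset": [0,0,-1.5],"turn": 0,"grip": 4},{"offset": [0,0,-0.7],"turn": 0,"grip": 4},{"offset": [0,0,0],"turn": 0,"grip": 4},{"offset": [0,0,0],"turn": 0,"grip": 4}]}}

```text
t: 8.3
tcp_pos: [0.4063, -0.2295, -0.0248]
tcp_rot: [0.704, -0.704, 0.065, -0.064]
contact_force: [0.3, -0.5, -0.6]
opening: 0.051
```

>>> {"method": "send_rows", "body": {"increments": [{"offset": [0,0,-0.2],"turn": 0,"grip": 4},{"offset": [0,0,0],"turn": 0,"grip": 4},{"offset": [0,0,-0.2],"turn": 0,"grip": 4},{"offset": [0,0,0],"turn": 0,"grip": 4}]}}

```text
t: 8.63
tcp_pos: [0.4067, -0.23, -0.0279]
tcp_rot: [0.704, -0.704, 0.064, -0.065]
contact_force: [-0.4, 0.4, 6.6]
opening: 0.0508
```

>>> {"method": "send_rows", "body": {"increments": [{"offset": [0,0,0],"turn": 0,"grip": 7.5},{"offset": [0,0,0],"turn": 0,"grip": 7.5},{"offset": [0,0,2],"turn": 0,"grip": 7.5},{"offset": [0,0,4],"turn": 0,"grip": 7.5},{"offset": [2,-1.3,3],"turn": -0.1,"grip": 7.5}]}}

```text
t: 9.05
tcp_pos: [0.4215, -0.2405, 0.0617]
tcp_rot: [0.701, -0.699, 0.103, -0.099]
contact_force: [1.3, 0.1, -0.8]
opening: 0.0748
```

>>> {"method": "send_rows", "body": {"increments": [{"offset": [2.8,-1.8,1],"turn": -0.11,"grip": 6},{"offset": [2.8,-1.8,0],"turn": -0.11,"grip": 5},{"offset": [2.8,-1.7,0],"turn": -0.1,"grip": 5},{"offset": [0,0,0],"turn": 0,"grip": 5},{"offset": [0,0,0],"turn": 0,"grip": 5}]}}

```text
t: 9.47
tcp_pos: [0.5106, -0.2962, 0.0707]
tcp_rot: [-0.675, 0.676, -0.21, 0.21]
contact_force: [-0.7, 0.8, 0.0]
opening: 0.0498
```

```bash
python3 -c "
from g import *
import pickle
s=st();print(s['t'],s['tcp_pos'],s['jaw'],s['opening'],s['contact_force'])
w=get('wrist','w10');pickle.dump(w,open('w10.pkl','wb'))
w=get('scene','s10');crop(w['image'],270,200,430,340,5,'s10')
"
```

```text
9.4667 [ 0.5105613  -0.29623336  0.07068408] -0.6027857286179154 0.049774378684942194 [-0.7090975   0.77751087  0.03682721]
```

View pics/w10.png

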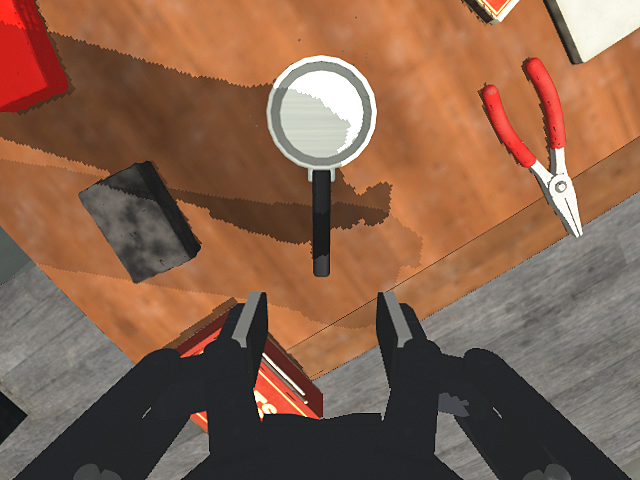

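View pics/s10.png

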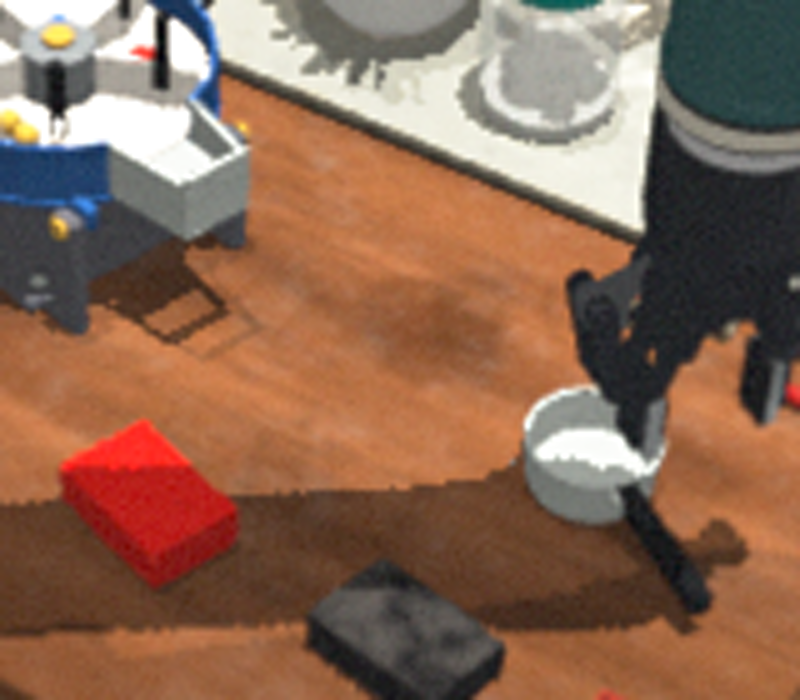

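```bash
python3 -c "
from g import *
import pickle
c=pickle.load(open('w10.pkl','rb'))
P=onz(c,[(321,111),(321,275),(321,170),(267,111),(376,111),(321,56),(321,167)],.028);print(P[:,:2])
print(np.linalg.norm(P[3]-P[4]),np.linalg.norm(P[5]-P[6]),np.linalg.norm(P[0]-P[1]))
for dz in (0,.01,.02,.03):
  P=onz(c,[(321,111),(321,275),(267,111),(376,111)],.028-dz);print(dz,P[:2,:2].ravel(),np.linalg.norm(P[3]-P[2]),np.linalg.norm(P[0]-P[1]))
"
```

```text
[[ 0.56005071 -0.22464627]
 [ 0.49786241 -0.3148949 ]
 [ 0.53968496 -0.25420358]
 [ 0.53299831 -0.20588036]
 [ 0.58773563 -0.24355829]
 [ 0.5775936  -0.19918361]
 [ 0.54076629 -0.25263429]]
0.06645148511048257 0.06490936478464775 0.10960018638817835
0 [ 0.56005071 -0.22464627  0.49786241 -0.3148949 ] 0.06645148511048257 0.10960018638817835
0.01 [ 0.5601305  -0.22449448  0.49515383 -0.31878964] 0.0694310071431195 0.11451439063179703
0.02 [ 0.56021029 -0.22434269  0.49244524 -0.32268438] 0.07241052917575651 0.11942859487541567
0.03 [ 0.56029008 -0.2241909   0.48973666 -0.32657911] 0.07539005120839343 0.12434279911903431
```

>>> {"method": "send_rows", "body": {"increments": [{"offset": [0,0,-3],"turn": 0,"grip": 4},{"offset": [0,0,-3],"turn": 0,"grip": 3.5},{"offset": [0,0,-2],"turn": 0,"grip": 3.5},{"offset": [0,0,-0.5],"turn": 0,"grip": 3.5},{"offset": [0,0,0],"turn": 0,"grip": 3.5}]}}

```text
t: 9.98
tcp_pos: [0.5079, -0.2948, -0.015]
tcp_rot: [0.675, -0.675, 0.212, -0.209]
contact_force: [0.3, -0.5, 0.8]
opening: 0.035
```

```bash
python3 -c "
from g import *
import pickle
s=st();print(s['t'],s['tcp_pos'],s['jaw'],s['opening'],s['contact_force'])
w=get('wrist','w11')
w=get('scene','s11');crop(w['image'],360,220,460,340,5,'s11')
"
```

```text
9.9833 [ 0.50789222 -0.29483243 -0.014977  ] -0.6043184421314407 0.03503402553424089 [ 0.26163432 -0.47430246  0.76147115]
```

View pics/w11.png

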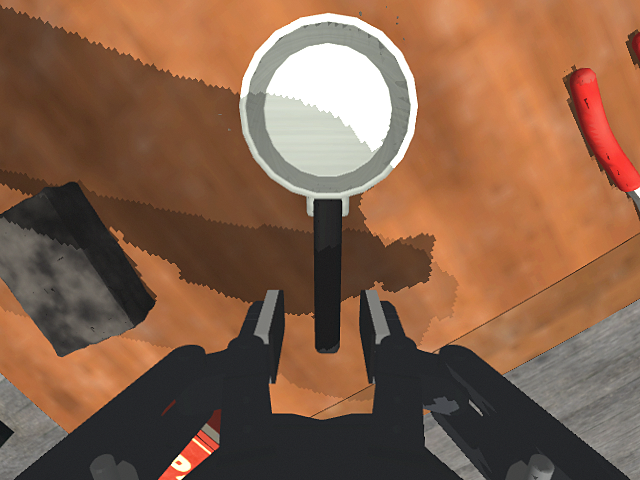

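View pics/s11.png

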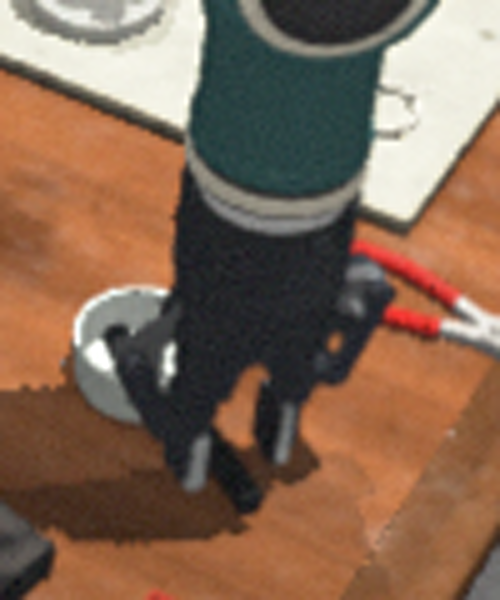

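>>> {"method": "send_rows", "body": {"increments": [{"offset": [0,0,-0.5],"turn": 0,"grip": 3},{"offset": [0,0,-0.4],"turn": 0,"grip": 2.5},{"offset": [0,0,0],"turn": 0,"grip": 2.5}]}}

```text
t: 10.33
tcp_pos: [0.51, -0.2956, -0.0227]
tcp_rot: [0.675, -0.675, 0.21, -0.21]
contact_force: [-0.1, 0.5, -0.1]
opening: 0.0254
```

>>> {"method": "send_rows", "body": {"increments": [{"offset": [0,0,0],"turn": 0,"grip": 0.5},{"offset": [0,0,0],"turn": 0,"grip": 0.5},{"offset": [0,0,0],"turn": 0,"grip": 0.5},{"offset": [0,0,0],"turn": 0,"grip": 0.5}]}}

```text
t: 10.67
tcp_pos: [0.5102, -0.2959, -0.0225]
tcp_rot: [-0.675, 0.675, -0.21, 0.211]
contact_force: [-0.1, -0.4, 2.5]
opening: 0.01
```

```bash
python3 -c "
from g import *
s=st();print(s['t'],s['tcp_pos'],s['jaw'],s['opening'],s['contact_force'])
w=get('wrist','w12')
"
```

```text
10.6667 [ 0.51015519 -0.29588319 -0.0225131 ] -0.6040361056458486 0.010013573310982841 [-0.06828141 -0.36778844  2.46818072]
```

View pics/w12.png

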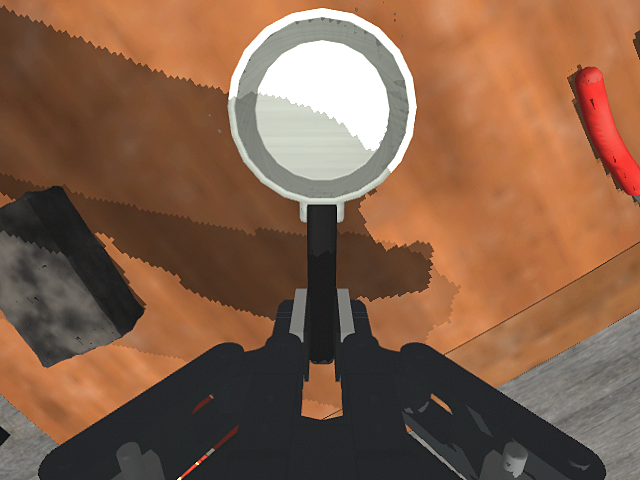

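>>> {"method": "send_rows", "body": {"increments": [{"offset": [0,0,1.5],"turn": 0,"grip": 0.5},{"offset": [0.2,2.5,0],"turn": 0.08,"grip": 0.5},{"offset": [0.2,2.5,0],"turn": 0.08,"grip": 0.5},{"offset": [0.2,2.5,0],"turn": 0.08,"grip": 0.5},{"offset": [0.2,2.5,0],"turn": 0.085,"grip": 0.5}]}}

```text
t: 11.13
tcp_pos: [0.5179, -0.195, -0.007]
tcp_rot: [-0.7, 0.701, -0.097, 0.097]
contact_force: [-0.5, 0.1, -0.7]
opening: 0.0102
```

>>> {"method": "send_rows", "body": {"increments": [{"offset": [0.1,2.8,0],"turn": 0,"grip": 0.5},{"offset": [0.1,2.8,0],"turn": 0,"grip": 0.5},{"offset": [0,2.5,0],"turn": 0,"grip": 0.5},{"offset": [0,1.5,0],"turn": 0,"grip": 0.5},{"offset": [0,0,0],"turn": 0,"grip": 0.5}]}}

```text
t: 11.55
tcp_pos: [0.52, -0.095, -0.0074]
tcp_rot: [0.701, -0.7, 0.097, -0.096]
contact_force: [0.3, -1.0, -1.5]
opening: 0.0102
```

```bash
python3 -c "
from g import *
import pickle
s=st();print(s['t'],s['tcp_pos'],s['jaw'],s['opening'],s['contact_force'])
w=get('wrist','w13');pickle.dump(w,open('w13.pkl','wb'))
w=get('scene','s13');crop(w['image'],270,190,400,320,5,'s13')
"
```

```text
11.55 [ 0.51997855 -0.09502715 -0.0074339 ] -0.2729647409885681 0.010174471661242687 [ 0.26622993 -0.9859174  -1.50441208]
```

View pics/w13.png

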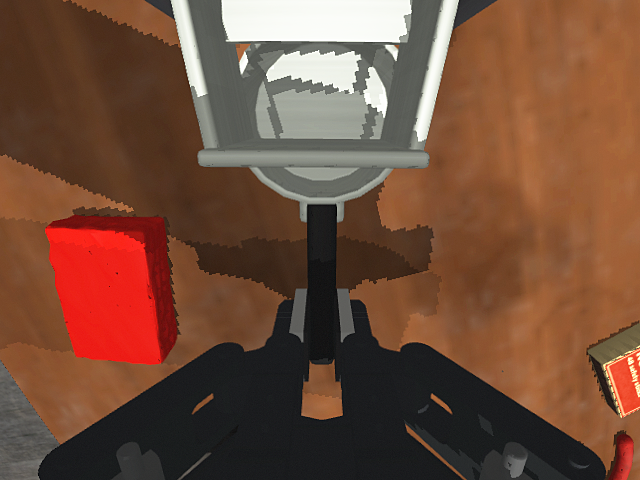

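View pics/s13.png

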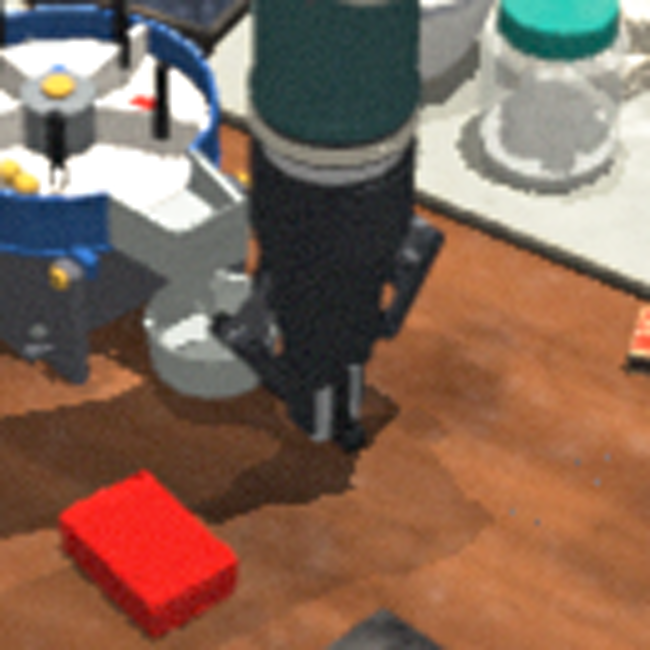

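```bash
python3 -c "
from g import *
import pickle
c=pickle.load(open('w13.pkl','rb'))
P=onz(c,[(198,158),(429,160)],.114);print(P, P.mean(0))
print('rear hole edge', onz(c,[(222,42),(400,42)],.08), onz(c,[(321,205)],.043))
t=np.array([.51998,-.09503]);a=-.273+np.pi/2;print(t+.087*np.array([np.cos(a),np.sin(a)]))
"
```

```text
[[ 0.52109393 -0.01615476  0.114     ]
 [ 0.55860492 -0.0270228   0.114     ]] [ 0.53984943 -0.02158878  0.114     ]
rear hole edge [[ 0.52437713  0.00833244  0.08      ]
 [ 0.56608731 -0.00346249  0.08      ]] [[ 0.5340118  -0.04620999  0.043     ]]
[ 0.54343707 -0.01125193]
```

>>> {"method": "send_rows", "body": {"increments": [{"offset": [0.1,0.3,0],"turn": 0,"grip": 0.5},{"offset": [0,0,-0.7],"turn": 0,"grip": 0.5},{"offset": [0,0,-0.6],"turn": 0,"grip": 0.5},{"offset": [0,0,0],"turn": 0,"grip": 0.5},{"offset": [0,0,0],"turn": 0,"grip": 0.5}]}}

```text
t: 12.07
tcp_pos: [0.5204, -0.0975, -0.0214]
tcp_rot: [-0.7, 0.7, -0.099, 0.098]
contact_force: [0.0, -0.6, -1.2]
opening: 0.0098
```

>>> {"method": "send_rows", "body": {"increments": [{"offset": [0,0,-0.2],"turn": 0,"grip": 0.5},{"offset": [0,0,0],"turn": 0,"grip": 0.5},{"offset": [0,0,0],"turn": 0,"grip": 0.5}]}}

```text
t: 12.32
tcp_pos: [0.5209, -0.0975, -0.0225]
tcp_rot: [-0.7, 0.7, -0.098, 0.099]
contact_force: [-1.4, -1.7, 2.3]
opening: 0.01
```

>>> {"method": "send_rows", "body": {"increments": [{"offset": [0,0,0.4],"turn": 0,"grip": 0.5},{"offset": [0.1,0.5,0],"turn": 0,"grip": 0.5},{"offset": [0,0,0],"turn": 0,"grip": 0.5},{"offset": [0,0,-0.4],"turn": 0,"grip": 0.5},{"offset": [0,0,0],"turn": 0,"grip": 0.5}]}}

```text
t: 12.73
tcp_pos: [0.5225, -0.0911, -0.0229]
tcp_rot: [0.7, -0.7, 0.098, -0.098]
contact_force: [-0.3, 1.8, 2.8]
opening: 0.0104
```

>>> {"method": "send_rows", "body": {"increments": [{"offset": [0,0,0],"turn": 0,"grip": 0.5},{"offset": [0,0,0],"turn": 0,"grip": 2.5},{"offset": [0,0,0],"turn": 0,"grip": 2.5},{"offset": [0,0,0],"turn": 0,"grip": 2.5},{"offset": [0,0,0],"turn": 0,"grip": 2.5}]}}

```text
t: 13.15
tcp_pos: [0.5217, -0.0921, -0.0229]
tcp_rot: [-0.7, 0.7, -0.099, 0.098]
contact_force: [-0.8, 0.3, -0.4]
opening: 0.0248
```

```bash
python3 -c "
from g import *
import pickle
s=st();print(s['t'],s['tcp_pos'],s['jaw'],s['opening'],s['contact_force'])
w=get('wrist','w14')
"
```

```text
13.15 [ 0.52166129 -0.09208731 -0.02292452] -0.27941946503932963 0.024839632244276436 [-0.7537949   0.25954046 -0.42113084]
```

View pics/w14.png

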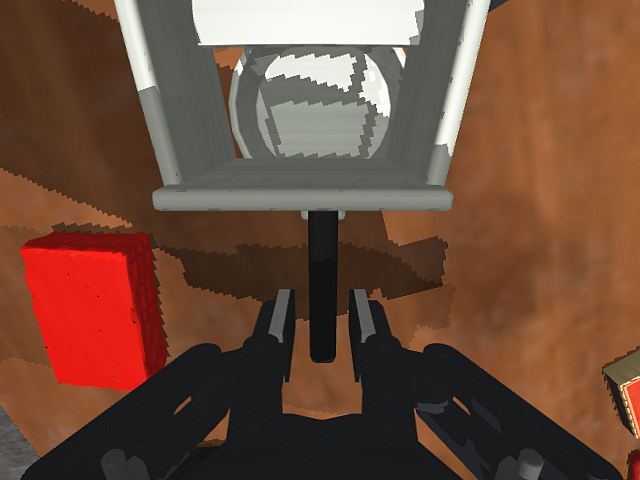

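>>> {"method": "send_rows", "body": {"increments": [{"offset": [0,0,2],"turn": 0,"grip": 2.5},{"offset": [0,0,4],"turn": 0,"grip": 3},{"offset": [0,0,4],"turn": 0,"grip": 3},{"offset": [0,0,4],"turn": -0.1,"grip": 3},{"offset": [0,0,4],"turn": -0.1,"grip": 3}]}}

```text
t: 13.62
tcp_pos: [0.5212, -0.0921, 0.1588]
tcp_rot: [-0.686, 0.686, -0.17, 0.169]
contact_force: [1.3, -0.0, 0.8]
opening: 0.0297
```

>>> {"method": "send_rows", "body": {"increments": [{"offset": [0.2,3.5,1.5],"turn": -0.11,"grip": 3},{"offset": [0.2,3.5,0],"turn": -0.11,"grip": 3},{"offset": [0.2,3.5,0],"turn": -0.11,"grip": 3},{"offset": [0.2,2.5,0],"turn": -0.11,"grip": 3},{"offset": [0,0,0],"turn": 0,"grip": 3}]}}

```text
t: 14.03
tcp_pos: [0.5299, 0.0441, 0.1715]
tcp_rot: [0.635, -0.634, 0.312, -0.311]
contact_force: [-0.4, 0.5, -1.1]
opening: 0.0298
```

```bash
python3 -c "
from g import *
import pickle
s=st();print(s['t'],s['tcp_pos'],s['jaw'],s['opening'],s['contact_force'])
w=get('wrist','w15');pickle.dump(w,open('w15.pkl','wb'))
w=get('scene','s15');crop(w['image'],230,160,390,300,5,'s15')
"
```

```text
14.0333 [0.52988024 0.04411401 0.17145696] -0.9116915981112088 0.02983932074959597 [-0.40507577  0.51511262 -1.05030594]
```

View pics/w15.png

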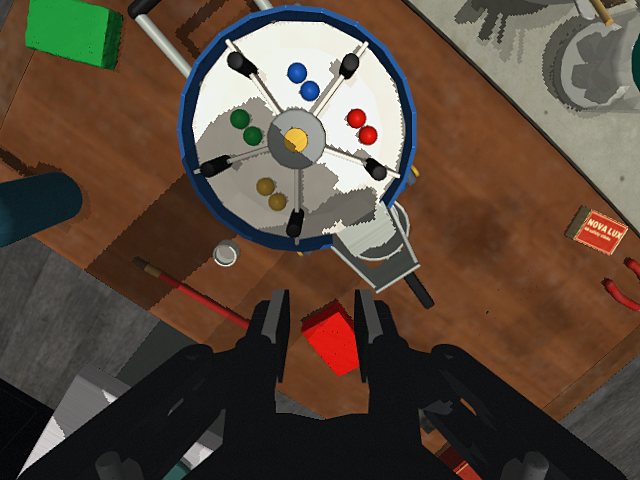

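View pics/s15.png

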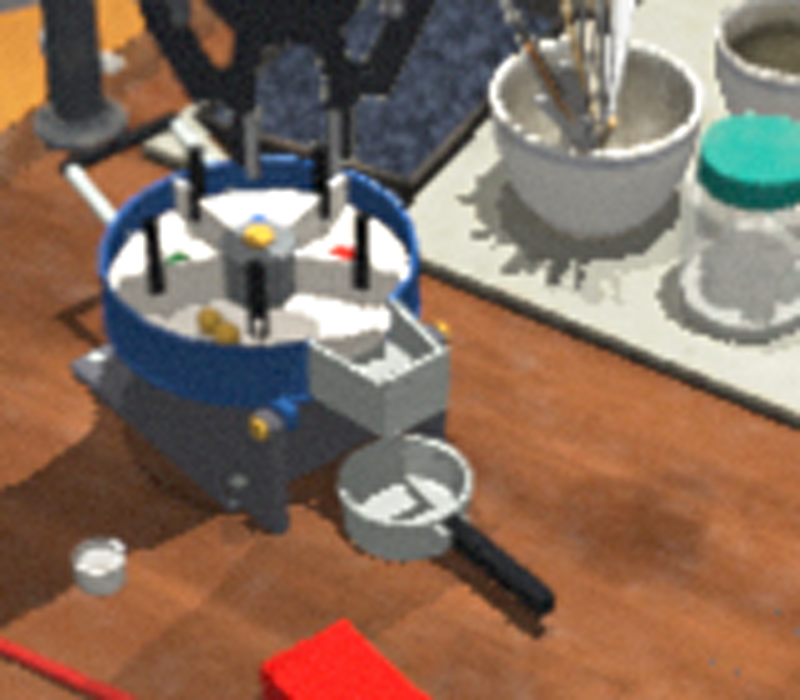

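```bash
python3 -c "
from g import *
import pickle
c=pickle.load(open('w15.pkl','rb'));o=-c['R'].T@c['t'];print(o,proj(c,[o*[1,1,0]]))
crop(c['image'],170,0,430,195,3,'w15a');crop(c['image'],230,110,430,260,4,'w15b')
r=(.575,.1)
q=[.575,.1,1.29]
print(proj(c,T(q,[peg(i,-.017) for i in range(5)])))
print(proj(c,T(q,[[0,0,.119]])))
"
```

```text
[0.59617865 0.09417096 0.35195131] [[322.38741979 118.24695213]]
[[379.55051131 172.0188174 ]
 [350.25167838  60.46837105]
 [233.61658742  59.40644934]
 [206.533648   169.82771769]
 [293.41808441 230.71831957]]
[[295.35007341 139.39677268]]
```

View pics/w15a.png

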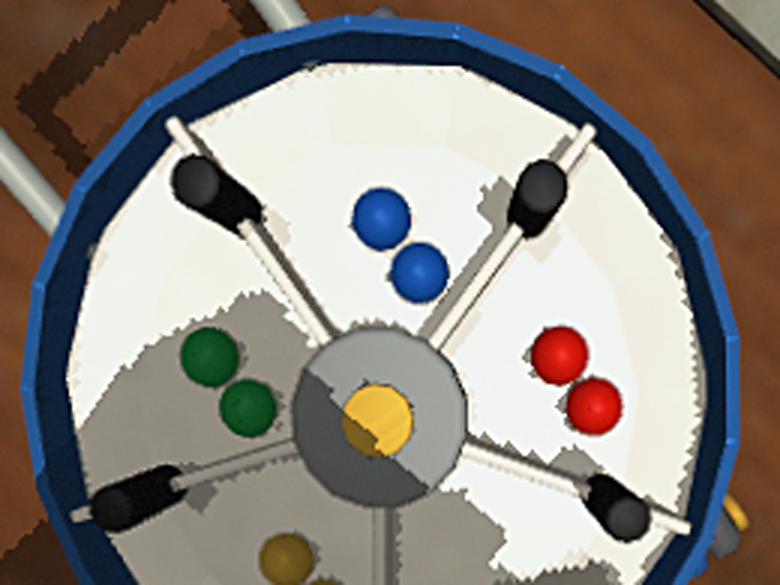

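View pics/w15b.png

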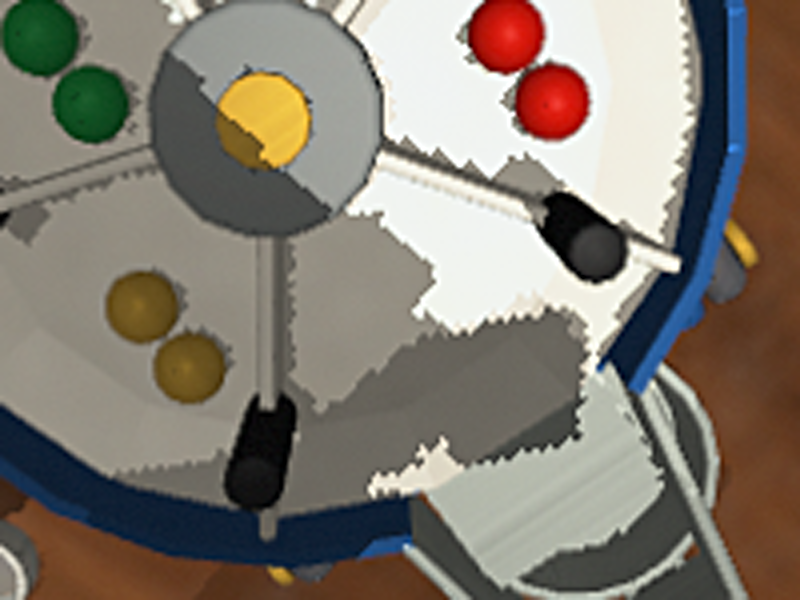

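>>> {"method": "send_rows", "body": {"increments": [{"offset": [0.1,2.3,0],"turn": -0.01,"grip": 3},{"offset": [0,0,-2],"turn": 0,"grip": 3},{"offset": [0,0,-2],"turn": 0,"grip": 3},{"offset": [0,0,0],"turn": 0,"grip": 3},{"offset": [0,0,0],"turn": 0,"grip": 3}]}}

```text
t: 14.55
tcp_pos: [0.5302, 0.0584, 0.1314]
tcp_rot: [-0.632, 0.633, -0.317, 0.316]
contact_force: [0.1, -0.1, 0.6]
opening: 0.0296
```

```bash
python3 -c "
from g import *
import pickle
s=st();print(s['t'],s['tcp_pos'],s['jaw'],s['opening'],s['contact_force'])
w=get('wrist','w16')
w=get('scene','s16');crop(w['image'],230,140,350,260,6,'s16')
"
```

```text
14.55 [0.53021705 0.05838767 0.13140471] -0.9283952785292277 0.02962823507093768 [ 0.05288447 -0.14608147  0.61927669]
```

View pics/w16.png

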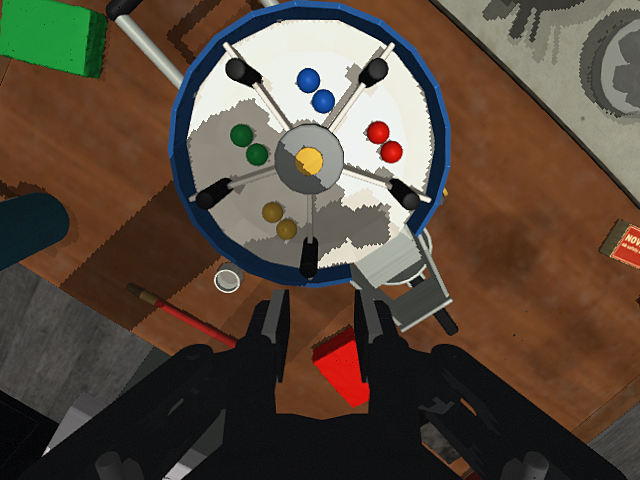

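View pics/s16.png

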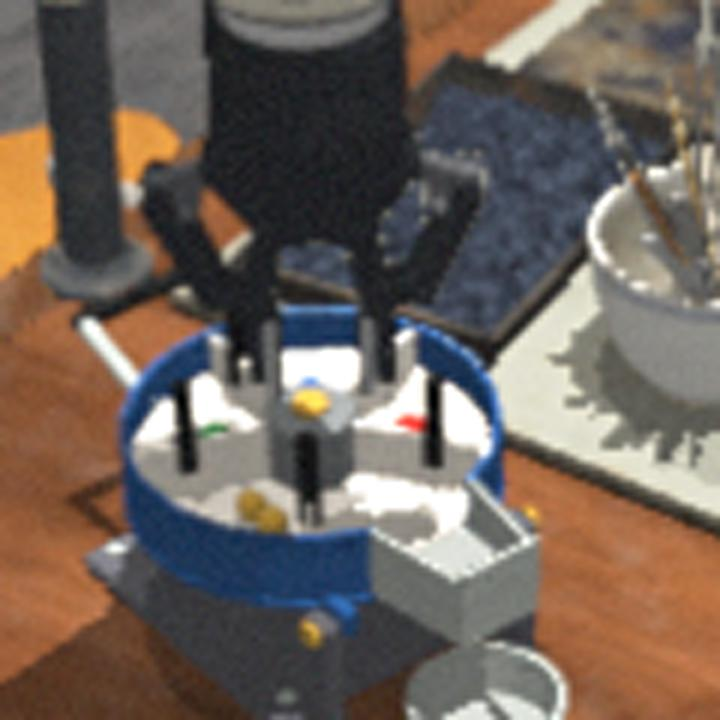

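```bash
python3 -c "
from g import *
w=get('wrist');crop(w['image'],280,220,360,300,6,'w16a')
print(onz(w,[(309,270)],.142),st()['tcp_pos'],proj(w,[[.531,.067,.142]]))
"
```

```text
[[0.53210109 0.06702309 0.142     ]] [0.53180629 0.05930878 0.13296345] [[307.83282363 271.51410272]]
```

View pics/w16a.png

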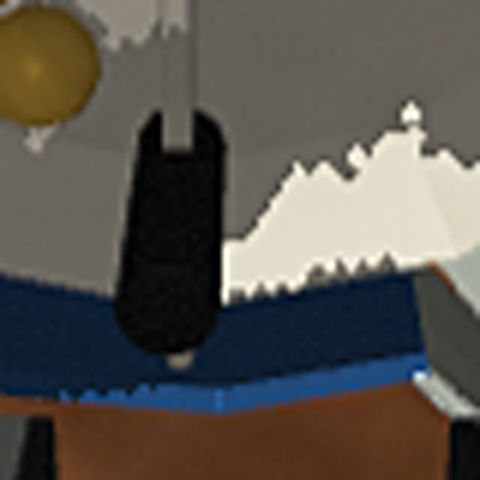

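>>> {"method": "send_rows", "body": {"increments": [{"offset": [0,0.8,0],"turn": 0,"grip": 3},{"offset": [0,0,-1.5],"turn": 0,"grip": 3},{"offset": [0,0,-1.3],"turn": 0,"grip": 3},{"offset": [0,0,-0.7],"turn": 0,"grip": 3},{"offset": [0,0,0],"turn": 0,"grip": 3}]}}

```text
t: 15.12
tcp_pos: [0.5296, 0.0683, 0.0953]
tcp_rot: [-0.632, 0.633, -0.317, 0.315]
contact_force: [0.2, -0.1, 0.4]
opening: 0.0301
```

```bash
python3 -c "
from g import *
import pickle
s=st();print(s['t'],s['tcp_pos'],s['jaw'],s['opening'],s['contact_force'])
w=get('wrist','w17')
w=get('scene','s16');crop(w['image'],230,140,350,260,6,'s17')
"
```

```text
15.1167 [0.52964608 0.06831242 0.09533125] -0.9261640698377223 0.03008258494771689 [ 0.15762166 -0.07114941  0.41981072]
```

View pics/w17.png

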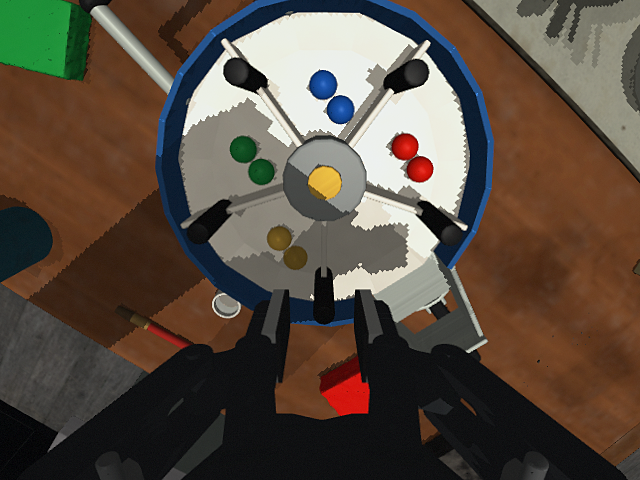

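View pics/s17.png

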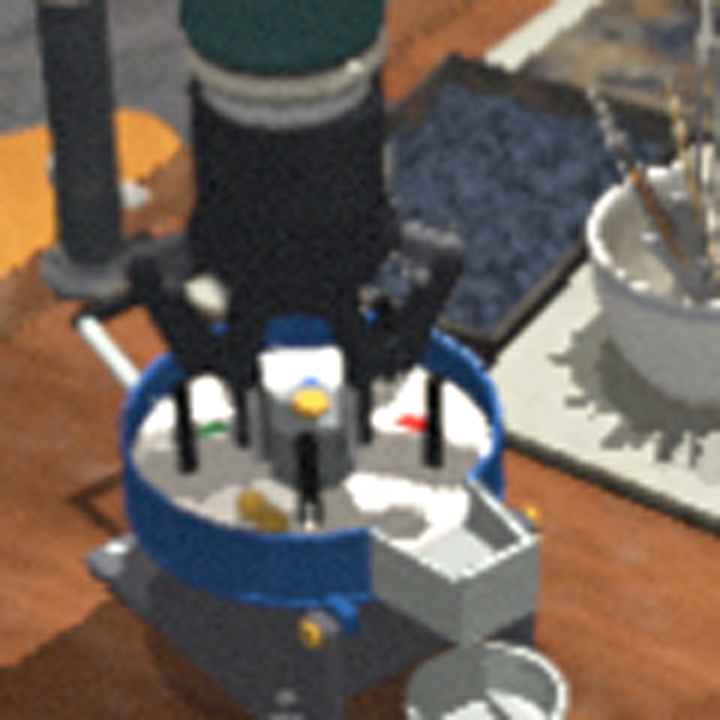

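>>> {"method": "send_rows", "body": {"increments": [{"offset": [0,0,-0.4],"turn": 0,"grip": 3},{"offset": [0,0,0],"turn": 0,"grip": 0.5},{"offset": [0,0,0],"turn": 0,"grip": 0.5},{"offset": [0,0,0],"turn": 0,"grip": 0.5},{"offset": [0,0,0],"turn": 0,"grip": 0.5}], "grip_force": 30}}

```text
t: 15.63
tcp_pos: [0.531, 0.0683, 0.093]
tcp_rot: [0.633, -0.633, 0.316, -0.316]
contact_force: [-0.3, -0.9, 0.5]
opening: 0.0078
```

```bash
python3 -c "
from g import *
import pickle
s=st();print(s['t'],s['tcp_pos'],s['jaw'],s['opening'],s['contact_force'])
w=get('wrist','w18');crop(w['image'],220,200,420,350,4,'w18a');
w=get('side');crop(w['image'],260,170,380,290,6,'d18')
"
```

```text
15.6333 [0.53102987 0.06829202 0.0930253 ] -0.9264142521387968 0.007780131088777872 [-0.32058814 -0.9306551   0.53925901]
```

View pics/w18a.png

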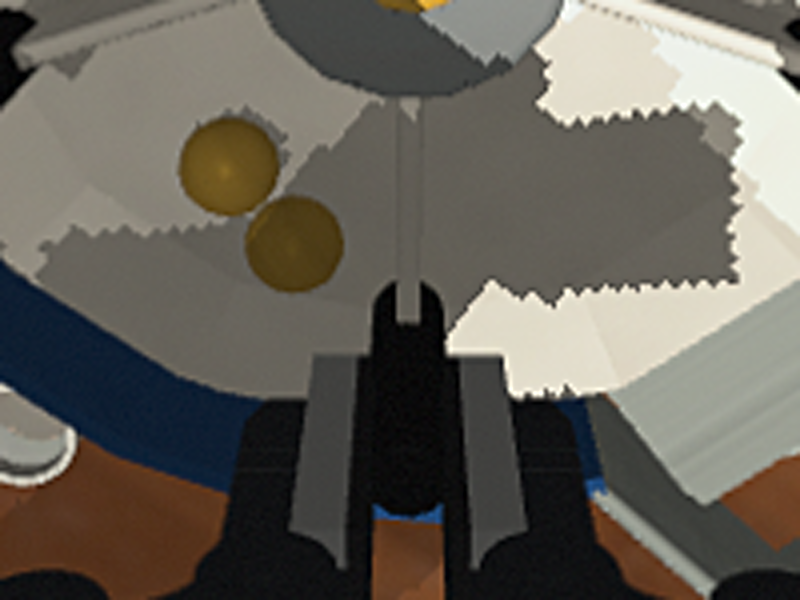

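View pics/d18.png

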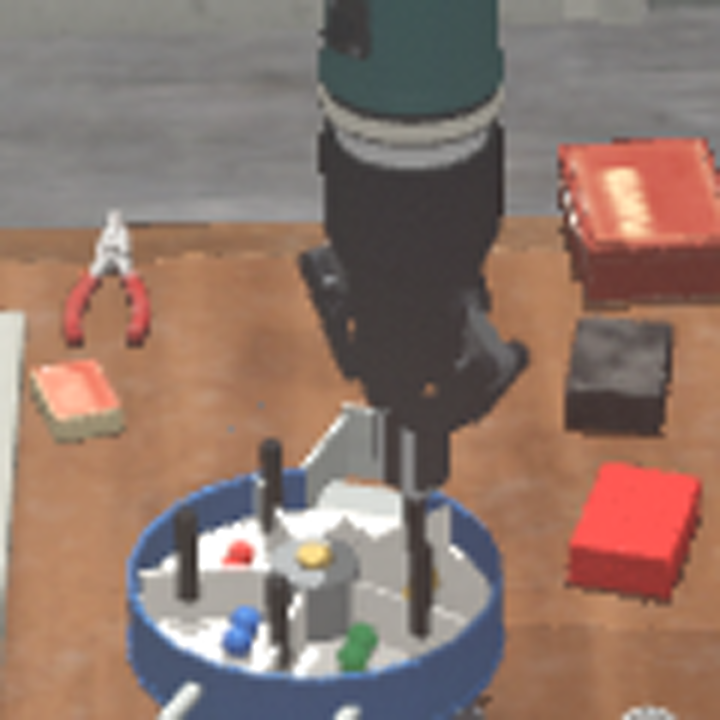

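```bash
python3 -c "
import numpy as np
r=5.45;a=np.radians(216);
for d in [.04,.07]+[.09]*12+[.06,.03]:
  b=a+d;print(d,np.round([r*(np.cos(b)-np.cos(a)),r*(np.sin(b)-np.sin(a))],2).tolist());a=b
print(np.degrees(a)-216)
"
```

```text
0.04 [0.13, -0.17]
0.07 [0.25, -0.29]
0.09 [0.35, -0.35]
0.09 [0.38, -0.31]
0.09 [0.4, -0.28]
0.09 [0.43, -0.24]
0.09 [0.45, -0.2]
0.09 [0.46, -0.16]
0.09 [0.48, -0.12]
0.09 [0.48, -0.08]
0.09 [0.49, -0.03]
0.09 [0.49, 0.01]
0.09 [0.49, 0.06]
0.09 [0.48, 0.1]
0.06 [0.31, 0.09]
0.03 [0.16, 0.05]
73.3385977767453
```

>>> {"method": "send_rows", "body": {"increments": [{"offset": [0.13,-0.17,0],"turn": 0.04,"grip": 0.5},{"offset": [0.25,-0.29,0],"turn": 0.07,"grip": 0.5},{"offset": [0.35,-0.35,0],"turn": 0.09,"grip": 0.5},{"offset": [0.38,-0.31,0],"turn": 0.09,"grip": 0.5},{"offset": [0.4,-0.28,0],"turn": 0.09,"grip": 0.5}]}}

```text
t: 16.15
tcp_pos: [0.5461, 0.0544, 0.093]
tcp_rot: [0.681, -0.681, 0.189, -0.189]
contact_force: [-0.4, 0.4, 0.0]
opening: 0.0082
```

>>> {"method": "send_rows", "body": {"increments": [{"offset": [0.43,-0.24,0],"turn": 0.09,"grip": 0.5},{"offset": [0.45,-0.2,0],"turn": 0.09,"grip": 0.5},{"offset": [0.46,-0.16,0],"turn": 0.09,"grip": 0.5},{"offset": [0.48,-0.12,0],"turn": 0.09,"grip": 0.5},{"offset": [0.48,-0.08,0],"turn": 0.09,"grip": 0.5}]}}

```text
t: 16.57
tcp_pos: [0.5692, 0.0466, 0.093]
tcp_rot: [0.707, -0.706, 0.033, -0.032]
contact_force: [-0.5, 1.6, 0.4]
opening: 0.0079
```

>>> {"method": "send_rows", "body": {"increments": [{"offset": [0.49,-0.03,0],"turn": 0.09,"grip": 0.5},{"offset": [0.49,0.01,0],"turn": 0.09,"grip": 0.5},{"offset": [0.49,0.06,0],"turn": 0.09,"grip": 0.5},{"offset": [0.48,0.1,0],"turn": 0.09,"grip": 0.5},{"offset": [0.31,0.09,0],"turn": 0.06,"grip": 0.5}]}}

```text
t: 16.98
tcp_pos: [0.5918, 0.0492, 0.093]
tcp_rot: [0.698, -0.697, -0.116, 0.116]
contact_force: [-1.1, 2.9, 1.3]
opening: 0.0081
```

>>> {"method": "send_rows", "body": {"increments": [{"offset": [0,0,0],"turn": 0,"grip": 0.5},{"offset": [0,0,0],"turn": 0,"grip": 0.5}]}}

```text
t: 17.15
tcp_pos: [0.5918, 0.0492, 0.093]
tcp_rot: [0.698, -0.698, -0.114, 0.113]
contact_force: [-1.0, 1.1, 0.7]
opening: 0.0081
```

```bash
python3 -c "
from g import *
import pickle
s=st();print(s['t'],s['tcp_pos'],s['jaw'],s['opening'],s['contact_force'])
w=get('wrist','w19');pickle.dump(w,open('w19.pkl','wb'))
w=get('scene','s19');crop(w['image'],230,140,350,260,6,'s19')
"
```

```text
17.15 [0.59182819 0.0491834  0.09297992] 0.3220621567034319 0.008096164614169801 [-1.0262671   1.0924828   0.67667377]
```

View pics/w19.png

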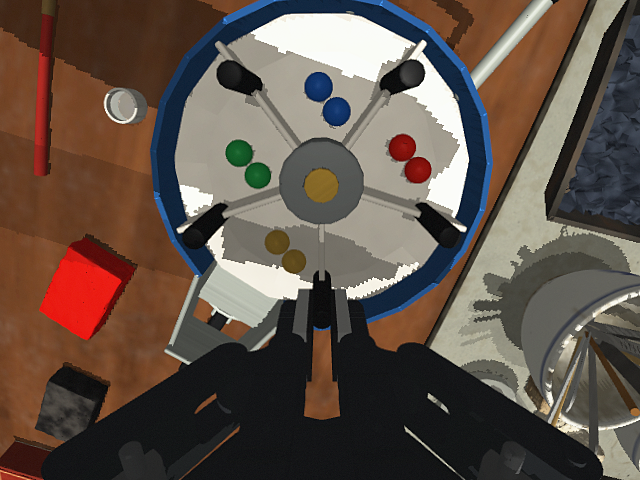

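View pics/s19.png

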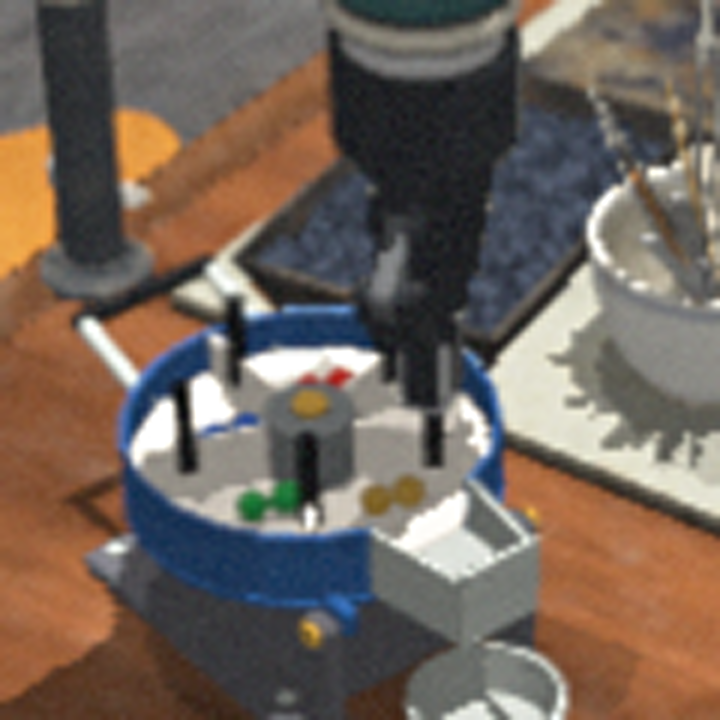

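```bash
python3 -c "
from g import *
import pickle
from scipy.optimize import least_squares
c=pickle.load(open('w19.pkl','rb'))
crop(c['image'],150,20,500,280,2.2,'w19a')
h=onz(c,[(321,181)],.119);print('hub',h)
a=pickle.load(open('w15.pkl','rb'))
def fit(c,m,w0):
  def f(p):
    P=proj(c,T([p[0],p[1],1.29],[peg(i,p[2]) for i in range(5)]));return np.concatenate([ (P-u)[np.argmin(((P-u)**2).sum(1))] for u in m])
  o=least_squares(f,[.575,.1,w0]);print(o.x,np.round(o.fun,1))
fit(a,[(294.3,230),(379.5,172),(210,168.3),(235.7,60.7),(351.7,61.7)],-.017)
fit(c,[(205,237),(237,73),(405,73),(438,237)],1.26)
"
```

```text
hub [[0.57406652 0.10199264 0.119     ]]
[ 0.57546871  0.09920435 -0.02098178] [ 0.2  0.9  1.4  0.6 -2.1  1.4 -0.1 -1.3  0.5 -0.7]
[0.57493497 0.09983657 1.23216112] [-12.9   2.   -8.1   0.4   8.3   0.2  12.6   1.7]
```

View pics/w19a.png

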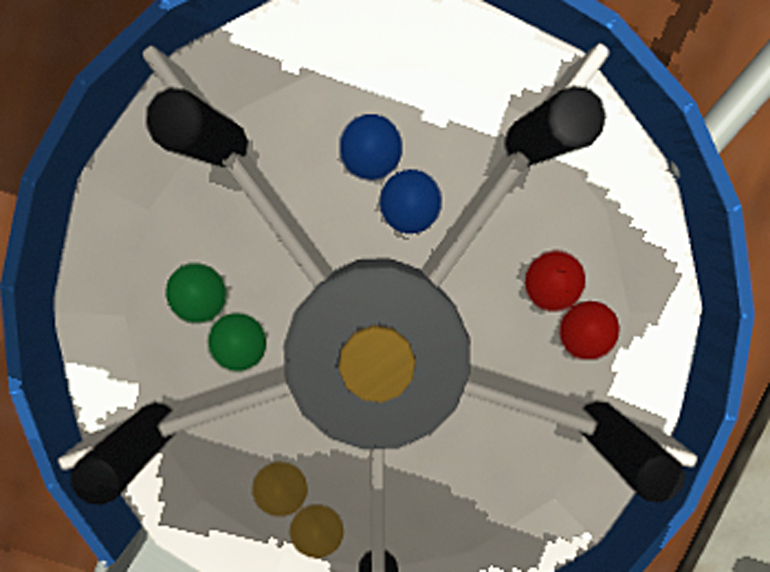

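>>> {"method": "send_rows", "body": {"increments": [{"offset": [0.14,0.04,0],"turn": 0.025,"grip": 0.5},{"offset": [0,0,0],"turn": 0,"grip": 0.5},{"offset": [0,0,0],"turn": 0,"grip": 2.5},{"offset": [0,0,0],"turn": 0,"grip": 2.5},{"offset": [0,0,1],"turn": 0,"grip": 2.5}]}}

```text
t: 17.67
tcp_pos: [0.5914, 0.0482, 0.1012]
tcp_rot: [-0.696, 0.697, 0.121, -0.124]
contact_force: [-0.1, 0.4, 0.0]
opening: 0.0248
```

>>> {"method": "send_rows", "body": {"increments": [{"offset": [0,0,3.5],"turn": 0,"grip": 2.5},{"offset": [0.1,1.5,2.5],"turn": 0.12,"grip": 2.5},{"offset": [0.3,2.6,0],"turn": 0.12,"grip": 2.5},{"offset": [0.3,2.6,0],"turn": 0.12,"grip": 2.5},{"offset": [0.3,2.6,0],"turn": 0.12,"grip": 2.5}]}}

```text
t: 18.08
tcp_pos: [0.6037, 0.1424, 0.1645]
tcp_rot: [-0.646, 0.647, 0.287, -0.285]
contact_force: [0.2, 0.3, -0.5]
opening: 0.0252
```

>>> {"method": "send_rows", "body": {"increments": [{"offset": [0.3,2.6,0],"turn": 0.12,"grip": 2.5},{"offset": [0.3,2.6,0],"turn": 0.12,"grip": 2.5},{"offset": [0.2,2,0],"turn": 0.12,"grip": 2.5},{"offset": [0,0.6,0],"turn": 0.1,"grip": 2.5},{"offset": [0,0,0],"turn": 0,"grip": 2.5}]}}

```text
t: 18.5
tcp_pos: [0.6108, 0.2225, 0.1632]
tcp_rot: [0.564, -0.564, -0.427, 0.426]
contact_force: [-0.6, 0.4, -0.0]
opening: 0.0249
```

```bash
python3 -c "
from g import *
import pickle
s=st();print(s['t'],s['tcp_pos'],s['jaw'],s['opening'],s['contact_force'],s['joints'])
w=get('wrist','w20');pickle.dump(w,open('w20.pkl','wb'))
w=get('side','d20');crop(w['image'],240,180,400,320,5,'d20')
"
```

```text
18.5 [0.61076717 0.22253245 0.16322393] 1.2942941632302545 0.024907407083405803 [-0.64268647  0.3727868  -0.01428071] [-0.47718188  0.49447258  0.10555443  1.63689967 -0.05991709  1.01265398
  0.9418257 ]
```

View pics/w20.png

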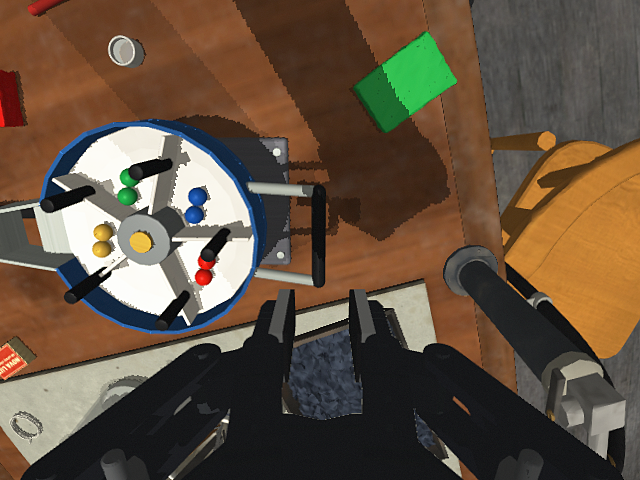

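View pics/d20.png

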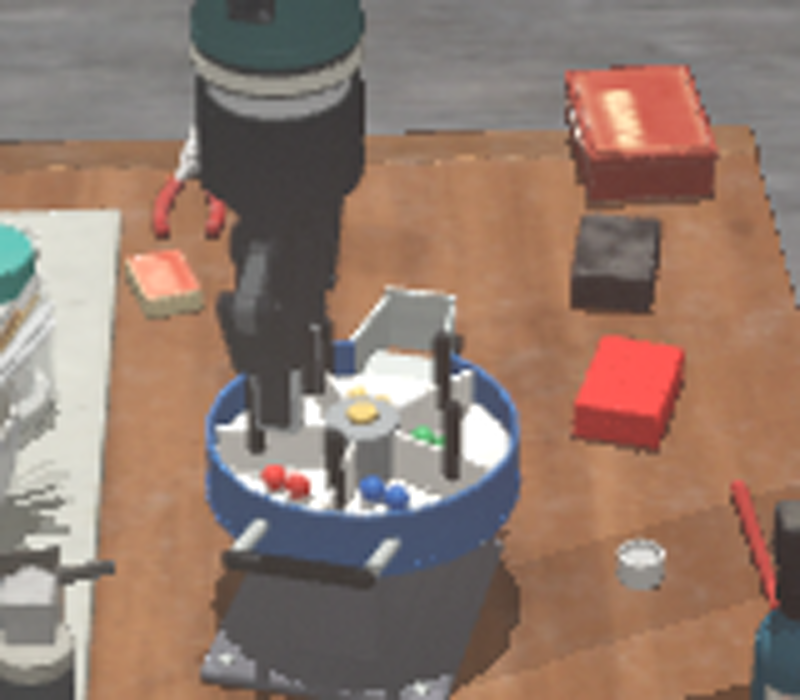

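```bash
python3 -c "
from g import *
import pickle
c=pickle.load(open('w20.pkl','rb'))
print(onz(c,[(319,187),(319,284),(319,236)],.108)); print('pole base',onz(c,[(470,272)],0.0)); print('hub',onz(c,[(143,238)],.119),onz(c,[(277,150),(282,255)],.005))
"
```

```text
[[0.57386852 0.23071669 0.108     ]
 [0.64463491 0.21044801 0.108     ]
 [0.60793431 0.22096211 0.108     ]]
pole base [[0.72857673 0.35809792 0.        ]]
hub [[0.57226415 0.10370913 0.119     ]] [[0.54722758 0.19596384 0.005     ]
 [0.6511602  0.16746551 0.005     ]]
```

>>> {"method": "send_rows", "body": {"increments": [{"offset": [-0.1,-0.2,-2.5],"turn": 0,"grip": 2.5},{"offset": [0,0,-3],"turn": 0,"grip": 2.5},{"offset": [0,0,-2],"turn": 0,"grip": 2.5},{"offset": [0,0,-1],"turn": 0,"grip": 2.5},{"offset": [0,0,0],"turn": 0,"grip": 2.5}]}}

```text
t: 19.02
tcp_pos: [0.6086, 0.2157, 0.0755]
tcp_rot: [0.566, -0.566, -0.422, 0.425]
contact_force: [0.0, 0.0, 0.1]
opening: 0.025
```

```bash
python3 -c "
from g import *
import pickle
s=st();print(s['t'],s['tcp_pos'],s['jaw'],s['opening'],s['contact_force'])
w=get('wrist','w21')
w=get('side','d21');crop(w['image'],240,200,360,320,6,'d21')
"
```

```text
19.0167 [0.60864607 0.21573649 0.07550135] 1.2852057257442324 0.025029406699918925 [0.01871134 0.04951054 0.14215732]
```

View pics/w21.png

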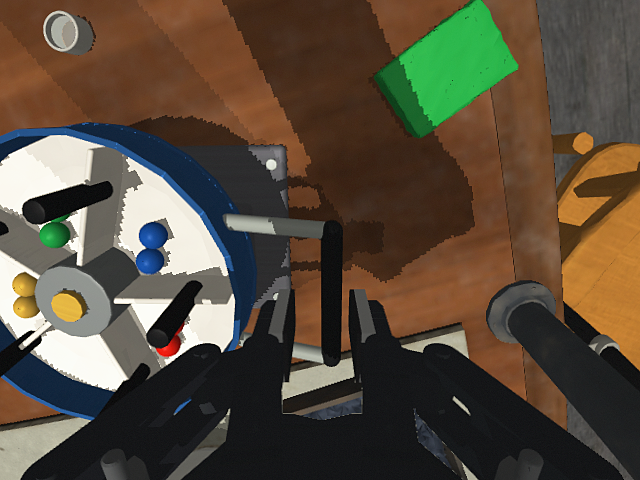

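View pics/d21.png

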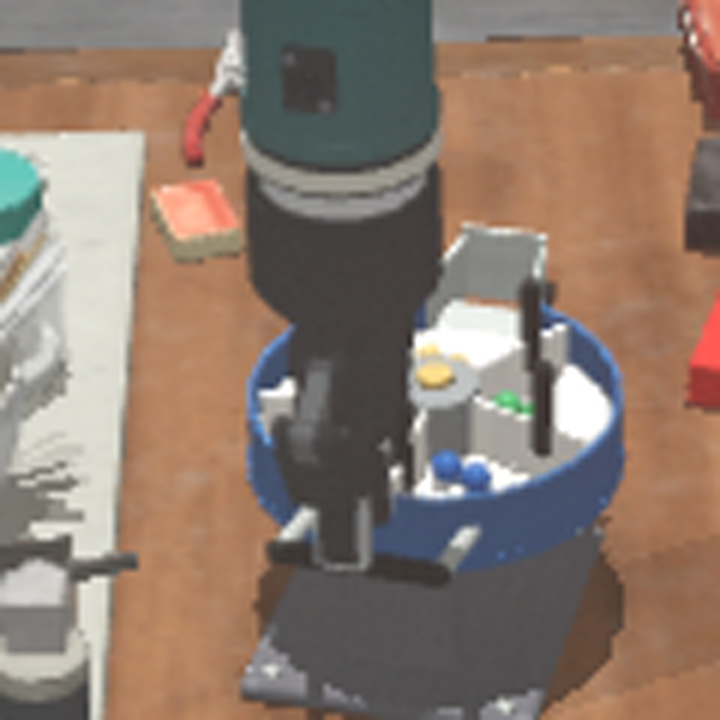

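>>> {"method": "send_rows", "body": {"increments": [{"offset": [0.1,0.4,0],"turn": 0,"grip": 2.5},{"offset": [0,0,-0.6],"turn": 0,"grip": 2.5},{"offset": [0,0,-0.5],"turn": 0,"grip": 2.5},{"offset": [0,0,0],"turn": 0,"grip": 1.5},{"offset": [0,0,0],"turn": 0,"grip": 0.3}], "grip_force": 40}}

```text
t: 19.53
tcp_pos: [0.6099, 0.2202, 0.0664]
tcp_rot: [-0.565, 0.566, 0.423, -0.426]
contact_force: [-3.6, -3.5, -1.1]
opening: 0.0082
```

>>> {"method": "send_rows", "body": {"increments": [{"offset": [0,0,0],"turn": 0,"grip": 0.3},{"offset": [0,0,0],"turn": 0,"grip": 0.3},{"offset": [0,0,0],"turn": 0,"grip": 0.3}]}}

```text
t: 19.78
tcp_pos: [0.6099, 0.2203, 0.0663]
tcp_rot: [-0.565, 0.566, 0.423, -0.426]
contact_force: [-3.0, -3.9, 0.9]
opening: 0.008
```

```bash
python3 -c "
from g import *
import pickle
s=st();print(s['t'],s['tcp_pos'],s['jaw'],s['opening'],s['contact_force'])
w=get('wrist','w22')
w=get('side','d22');crop(w['image'],240,200,360,320,6,'d22')
a=0;H=np.array
for th in np.arange(0,.63,.05): print(round(th,2),np.round(100*np.array([.2*np.cos(th)-.038*np.sin(th)-.2,.2*np.sin(th)+.038*np.cos(th)-.038]),2))
"
```

```text
19.7833 [0.60993871 0.2202895  0.06634058] 1.2879207759072624 0.00797600683297324 [-2.95164034 -3.89565482  0.91210863]
0.0 [0. 0.]
0.05 [-0.21  0.99]
0.1 [-0.48  1.98]
0.15 [-0.79  2.95]
0.2 [-1.15  3.9 ]
0.25 [-1.56  4.83]
0.3 [-2.02  5.74]
0.35 [-2.52  6.63]
0.4 [-3.06  7.49]
0.45 [-3.64  8.32]
0.5 [-4.27  9.12]
0.55 [-4.94  9.89]
0.6 [-5.64 10.63]
```

View pics/w22.png

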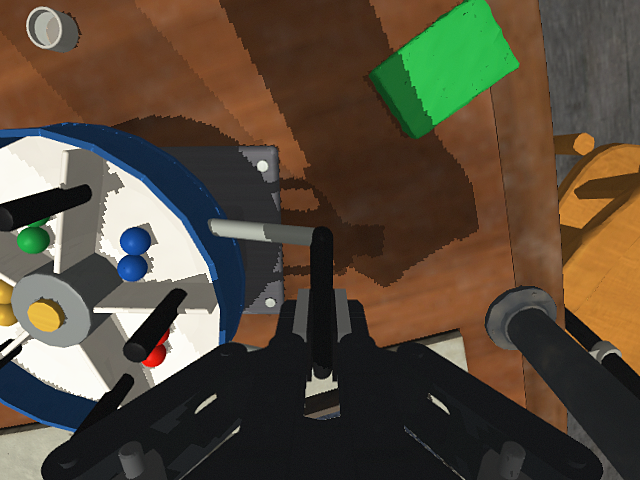

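View pics/d22.png

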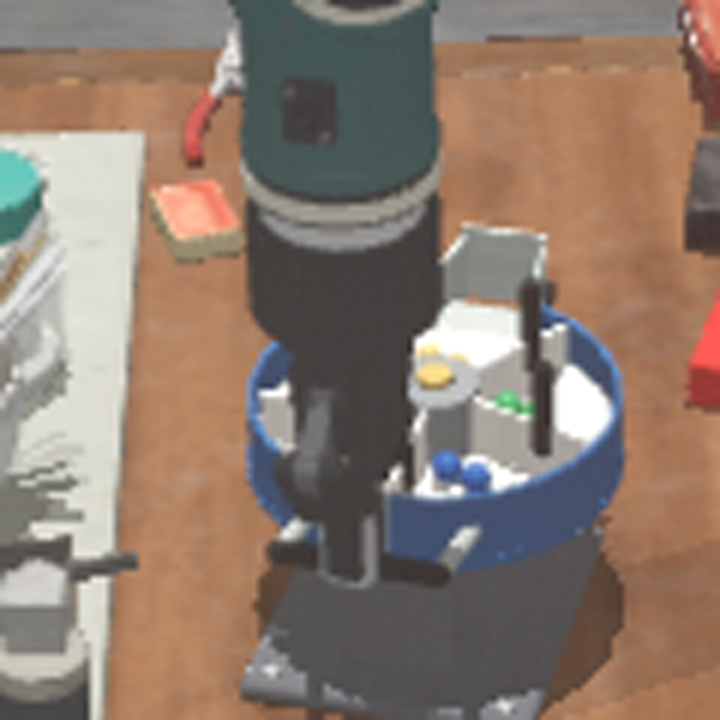

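>>> {"method": "send_rows", "body": {"increments": [{"offset": [-0.06,-0.2,0.99],"turn": 0,"grip": 0.3},{"offset": [-0.07,-0.26,0.99],"turn": 0,"grip": 0.3},{"offset": [-0.09,-0.3,0.97],"turn": 0,"grip": 0.3},{"offset": [-0.1,-0.35,0.95],"turn": 0,"grip": 0.3}]}}

```text
t: 20.22
tcp_pos: [0.6068, 0.2093, 0.1062]
tcp_rot: [-0.565, 0.566, 0.424, -0.426]
contact_force: [-1.7, -5.0, -5.3]
opening: 0.0075
```

>>> {"method": "send_rows", "body": {"increments": [{"offset": [-0.11,-0.39,0.93],"turn": 0,"grip": 0.3},{"offset": [-0.13,-0.44,0.91],"turn": 0,"grip": 0.3},{"offset": [-0.14,-0.48,0.89],"turn": 0,"grip": 0.3},{"offset": [-0.15,-0.52,0.86],"turn": 0,"grip": 0.3}]}}

```text
t: 20.55
tcp_pos: [0.6016, 0.1915, 0.1422]
tcp_rot: [0.565, -0.565, -0.424, 0.425]
contact_force: [-1.4, -4.5, -7.0]
opening: 0.0077
```

```bash
python3 -c "
from g import *
s=st();print(s['t'],s['tcp_pos'],s['jaw'],s['opening'],s['contact_force'])
w=get('scene','s23');crop(w['image'],230,140,390,280,5,'s23')
"
```

```text
20.55 [0.60164909 0.19145962 0.14224742] 1.2882394500230023 0.007673859664251142 [-1.44388924 -4.49180317 -6.95348935]
```

View pics/s23.png

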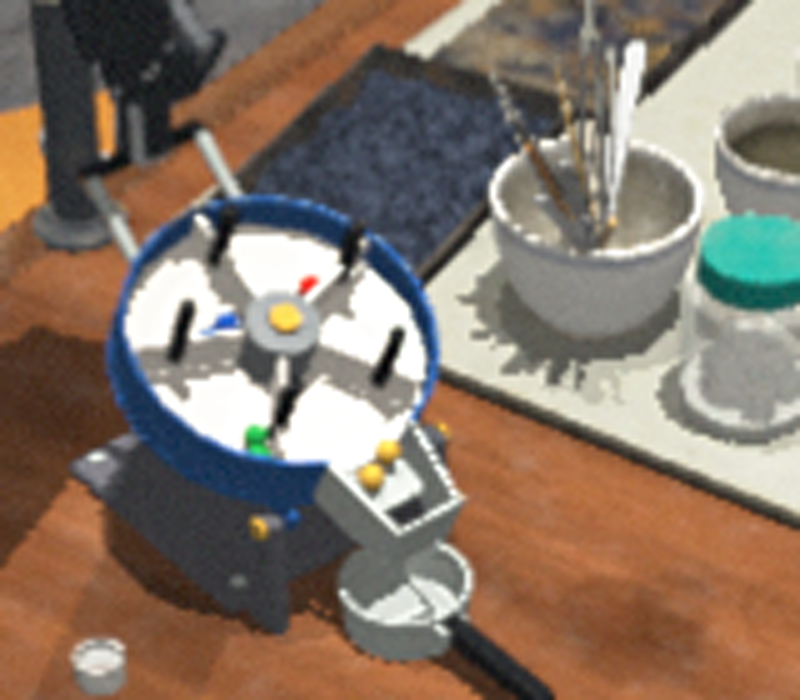

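Brass beads are already in the spout (crop 387,450 and 372,475), and the pan sits under it. I'll keep tipping to 0.6 and hold.

>>> {"method": "send_rows", "body": {"increments": [{"offset": [-0.16,-0.56,0.83],"turn": 0,"grip": 0.3},{"offset": [-0.17,-0.61,0.8],"turn": 0,"grip": 0.3},{"offset": [-0.19,-0.64,0.77],"turn": 0,"grip": 0.3},{"offset": [-0.19,-0.67,0.74],"turn": 0,"grip": 0.3},{"offset": [0,0,0],"turn": 0,"grip": 0.3}]}}

```text
t: 21.02
tcp_pos: [0.5946, 0.1666, 0.175]
tcp_rot: [0.566, -0.565, -0.424, 0.424]
contact_force: [-4.3, -3.3, -5.5]
opening: 0.0077
```

>>> {"method": "send_rows", "body": {"increments": [{"offset": [0,0,0],"turn": 0,"grip": 0.3},{"offset": [0,0,0],"turn": 0,"grip": 0.3},{"offset": [0,0,0],"turn": 0,"grip": 0.3},{"offset": [0,0,0],"turn": 0,"grip": 0.3},{"offset": [0,0,0],"turn": 0,"grip": 0.3}]}}

```text
t: 21.43
tcp_pos: [0.5951, 0.1683, 0.1731]
tcp_rot: [0.565, -0.565, -0.425, 0.425]
contact_force: [-4.2, -1.8, -5.0]
opening: 0.0072
```

>>> {"method": "send_rows", "body": {"increments": [{"offset": [0,0,0],"turn": 0,"grip": 0.3},{"offset": [0,0,0],"turn": 0,"grip": 0.3},{"offset": [0,0,0],"turn": 0,"grip": 0.3},{"offset": [0,0,0],"turn": 0,"grip": 0.3},{"offset": [0,0,0],"turn": 0,"grip": 0.3}]}}

```text
t: 21.85
tcp_pos: [0.5951, 0.1684, 0.1731]
tcp_rot: [0.565, -0.565, -0.425, 0.425]
contact_force: [-4.8, -1.5, -4.9]
opening: 0.0076
```

```bash
python3 -c "
from g import *
s=st();print(s['t'],s['tcp_pos'],s['jaw'],s['opening'],s['contact_force'])
w=get('scene','s24');crop(w['image'],230,140,390,280,5,'s24')
w=get('wrist','w24')
"
```

```text
21.85 [0.59509915 0.16836751 0.17305615] 1.2892144167589035 0.007553308041425311 [-4.83494962 -1.53988716 -4.88734411]
```

View pics/s24.png

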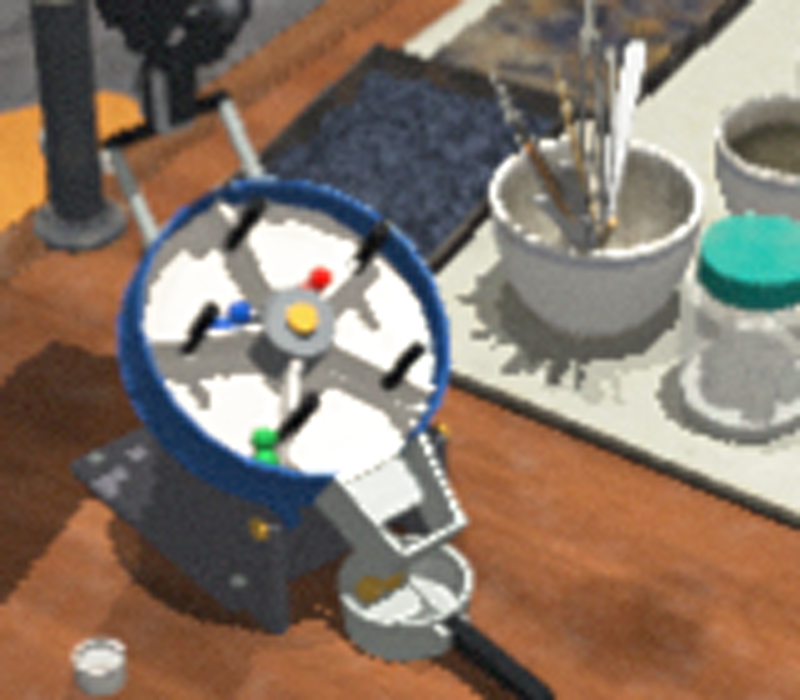

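View pics/w24.png

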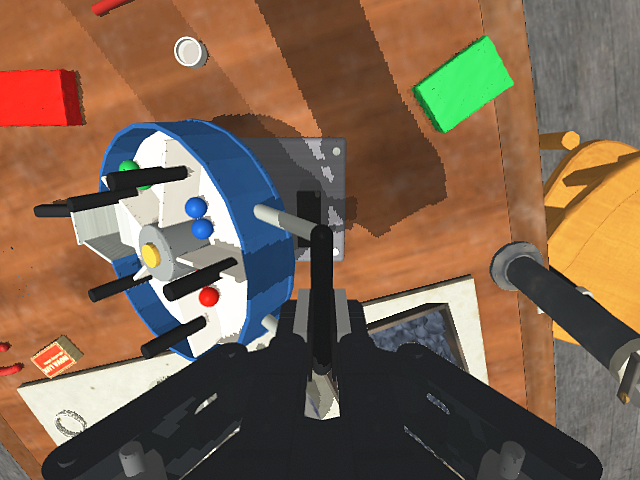

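Both brass beads are in the pan (crop 380,585) and the spout is empty. Next I lower it back along the same arc.

>>> {"method": "send_rows", "body": {"increments": [{"offset": [0.19,0.67,-0.74],"turn": 0,"grip": 0.3},{"offset": [0.19,0.64,-0.77],"turn": 0,"grip": 0.3},{"offset": [0.17,0.61,-0.8],"turn": 0,"grip": 0.3},{"offset": [0.16,0.56,-0.83],"turn": 0,"grip": 0.3}]}}

```text
t: 22.28
tcp_pos: [0.6022, 0.1928, 0.1415]
tcp_rot: [0.565, -0.565, -0.424, 0.425]
contact_force: [-5.8, -3.1, -3.6]
opening: 0.0073
```

>>> {"method": "send_rows", "body": {"increments": [{"offset": [0.15,0.52,-0.86],"turn": 0,"grip": 0.3},{"offset": [0.14,0.48,-0.89],"turn": 0,"grip": 0.3},{"offset": [0.13,0.44,-0.91],"turn": 0,"grip": 0.3},{"offset": [0.11,0.39,-0.93],"turn": 0,"grip": 0.3}]}}

```text
t: 22.62
tcp_pos: [0.6074, 0.2109, 0.1054]
tcp_rot: [0.565, -0.565, -0.424, 0.425]
contact_force: [-5.0, -3.4, -2.7]
opening: 0.0068
```

>>> {"method": "send_rows", "body": {"increments": [{"offset": [0.1,0.35,-0.95],"turn": 0,"grip": 0.3},{"offset": [0.09,0.3,-0.97],"turn": 0,"grip": 0.3},{"offset": [0.07,0.26,-0.7],"turn": 0,"grip": 0.3},{"offset": [0.06,0.2,-0.7],"turn": 0,"grip": 0.3},{"offset": [0,0,-0.4],"turn": 0,"grip": 0.3}]}}

```text
t: 23.03
tcp_pos: [0.6104, 0.2204, 0.0711]
tcp_rot: [-0.565, 0.566, 0.423, -0.426]
contact_force: [-20.8, -9.9, 39.1]
opening: 0.0054
```

>>> {"method": "send_rows", "body": {"increments": [{"offset": [0,0,-0.18],"turn": 0,"grip": 0.3},{"offset": [0,0,0],"turn": 0,"grip": 0.3},{"offset": [0,0,0],"turn": 0,"grip": 0.3}]}}

```text
t: 23.28
tcp_pos: [0.6104, 0.2204, 0.0713]
tcp_rot: [-0.565, 0.566, 0.424, -0.425]
contact_force: [-17.8, -9.5, 26.3]
opening: 0.0056
```

```bash
python3 -c "
from g import *
s=st();print(s['t'],s['tcp_pos'],s['jaw'],s['opening'],s['contact_force'])
w=get('scene','s25');crop(w['image'],230,140,390,280,5,'s25')
"
```

```text
23.2833 [0.61040644 0.22041112 0.07132924] 1.2878923578625767 0.0055794728725138045 [-17.79923015  -9.51498253  26.34142744]
```

View pics/s25.png

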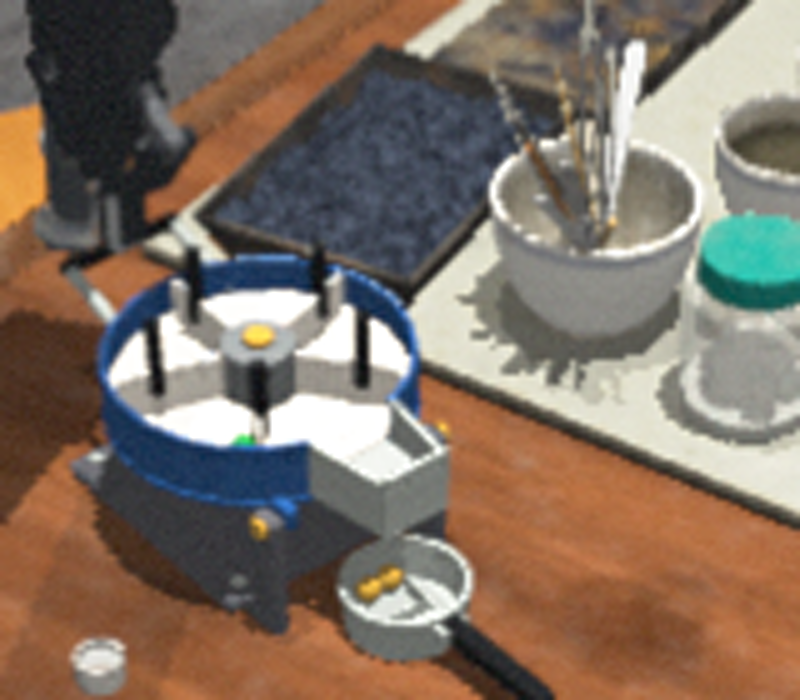

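Level again with two brass beads visible in the pan (crop 370,588 and 392,577). The grip had slipped about 5 mm and was pressing on the bar, so I relieve the load and let go.

>>> {"method": "send_rows", "body": {"increments": [{"offset": [0,0,0.3],"turn": 0,"grip": 0.3},{"offset": [0,0,0],"turn": 0,"grip": 2.8},{"offset": [0,0,0],"turn": 0,"grip": 2.8},{"offset": [0,0,0],"turn": 0,"grip": 2.8},{"offset": [0,0,0],"turn": 0,"grip": 2.8}]}}

```text
t: 23.75
tcp_pos: [0.6126, 0.2233, 0.0707]
tcp_rot: [-0.565, 0.565, 0.426, -0.424]
contact_force: [-0.6, 0.7, 0.2]
opening: 0.0281
```

```bash
python3 -c "
from g import *
s=st();print(s['t'],s['tcp_pos'],s['opening'],s['contact_force'])
w=get('wrist','w26')
"
```

```text
23.75 [0.61260614 0.22326125 0.07069005] 0.028062686498925096 [-0.57008326  0.70485239  0.1517229 ]
```

View pics/w26.png

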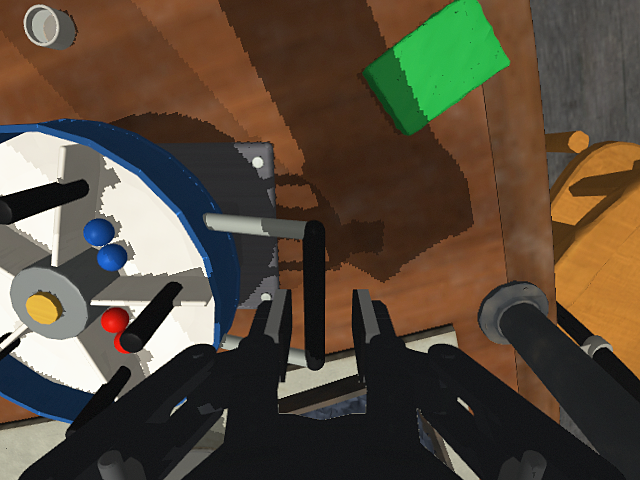

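The bar is free between the fingers, with clear space both sides. Raising straight up.

>>> {"method": "send_rows", "body": {"increments": [{"offset": [0,0,1.5],"turn": 0,"grip": 2.8},{"offset": [0,0,3],"turn": 0,"grip": 2.8},{"offset": [0,0,4],"turn": 0,"grip": 2.8},{"offset": [0,0,4],"turn": 0,"grip": 2.8},{"offset": [0,0,3],"turn": 0,"grip": 2.8}]}}

```text
t: 24.22
tcp_pos: [0.6124, 0.2228, 0.2285]
tcp_rot: [-0.565, 0.566, 0.426, -0.423]
contact_force: [1.3, -0.3, -0.3]
opening: 0.028
```

>>> {"method": "send_rows", "body": {"increments": [{"offset": [0,0,2],"turn": 0,"grip": 2.8},{"offset": [0,0,0],"turn": 0,"grip": 2.8},{"offset": [0,0,0],"turn": 0,"grip": 2.8}]}}

```text
t: 24.47
tcp_pos: [0.612, 0.2227, 0.2463]
tcp_rot: [-0.565, 0.566, 0.426, -0.424]
contact_force: [-0.4, -1.2, -0.6]
opening: 0.028
```

```bash
python3 -c "
from g import *
s=st();print(s['t'],s['tcp_pos'],s['opening'],s['contact_force'])
w=get('wrist','w27');d=get('side');crop(d['image'],240,180,400,320,5,'d27')
w=get('scene','s27');crop(w['image'],230,180,430,330,4,'s27')
"
```

```text
24.4667 [0.61198478 0.22267622 0.24633461] 0.027977672083643296 [-0.43710487 -1.18393416 -0.62280755]
```

View pics/w27.png

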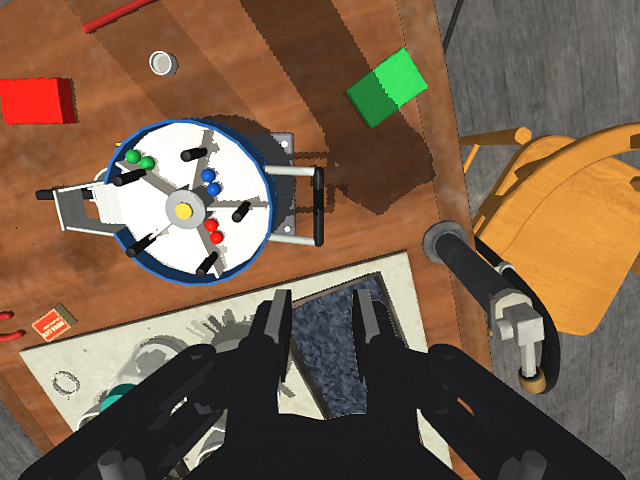

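View pics/s27.png

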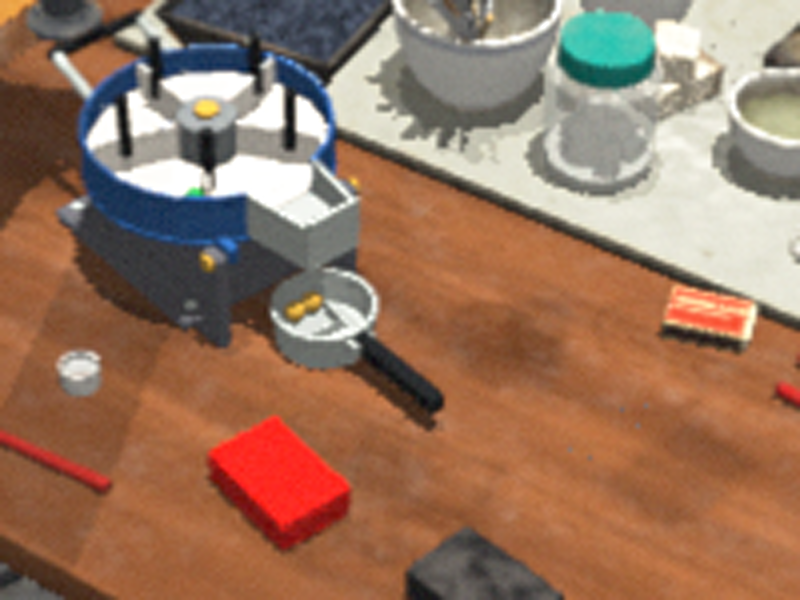

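View pics/d27.png

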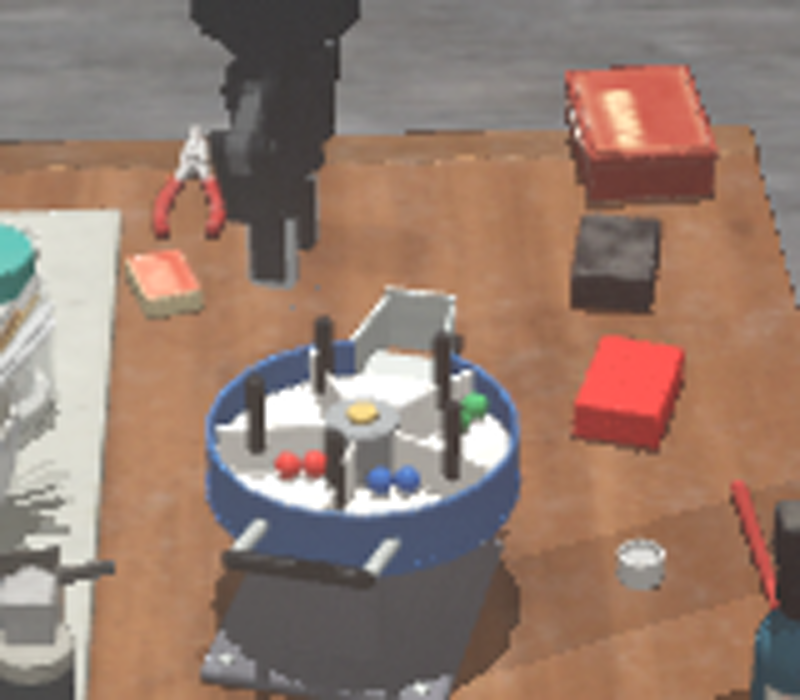

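```bash
python3 -c "
from rig import ticket
print(ticket.close_job())"
```

```text
the job is handed in; nothing more can be done
None
```

The job is done and handed in at about 24.5 s. I set the charcoal block flat at about (0.41, -0.21) and stood the pan under the spout with its handle pointing away. I then turned the wheel +72° by a peg, tipped the carousel to about 0.6 rad until both beads were out, and lowered and released it.

**Last pictures:** Both brass beads are in the pan under the spout, and the carousel is level. The two red, two blue and two green beads are still in their bays. The matchbox, loupe, brush and pliers look to be where they were, and the gripper touches nothing.

**Checks that disagreed:**
- The real fingertips sat roughly 20–30 mm higher than the reported TCP height implied. My first three closes on the block missed because of this, until I lowered step by step.
- Positions from the wrist camera and the scene and side cameras differed by 4–12 mm. I went by the wrist camera.
- On lowering the carousel, the grip slipped about 5 mm on the bar and the fingers briefly pushed with about 39 N vertically, or about 45 N in total. I eased it off before letting go. It came through the fingers, not the gripper's body.

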